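# Clear the dish, nest the sorting cups in it and put the dust cover on

## Task

Put the wooden sorting cups away at the jeweller's bench. First clear the flux jar and the soldering brick out of the aluminium dish, setting both down on the white soldering board, the jar upright and the brick flat. Then nest every wooden cup on the bench upright inside the next larger one, the largest in the dish, and finally put the dust cover over them, fully down on the dish; leave the hammer, tool pot and handpiece alone.

Things in the scene. Friction and masses are not known exactly. Their poses are not given: they have to be found in the camera images.
- dish: low round aluminium dish, fixed to the bench: a flat disc 172 mm across and 8 mm thick with an upright ring wall on it, outer diameter 144, inner diameter 134, wall top 30 mm above the bench. Origin: centre of its underside, z up. Its inner floor and the 14 mm wide ledge outside the wall are both 8 mm above the origin.
- cover: round aluminium dust cover (a bell, open below) that fits over the wall of the dish and rests on its ledge: outer diameter 164, inner diameter 154, 105 mm tall to its flat top, inner height 100; on top at the centre a dark wooden knob, 30 mm diameter, from 108 to 132 mm above the origin. 0.3 kg. Origin: centre of its lower rim, z up. It stands on the bench, knob up.
- board: white ceramic soldering board lying fixed on the bench, 150 (x) x 180 (y) x 12 mm thick. Origin: centre of its underside, z up; its top is 12 mm above.
- brick: off-white soldering brick, 80 (x) x 44 (y) x 30 (z) mm, 0.15 kg, lying flat on the floor of the dish at the start. Origin: centre of its underside.
- jar: closed white flux jar with a black cap, 44 mm diameter, 60 mm tall, 0.1 kg, standing on top of the brick at the start. Origin: centre of its underside, z up.
- cup_a: the largest of up to four turned wooden cups (may be absent): straight, round, outer diameter 124 mm, 52 mm tall, wall 8 mm, floor 14 mm thick, outside tapered in 4 mm over the lowest 9 mm. 170 g. Fits into the next larger with 4 mm play all round, its rim then 14 mm higher. Origin: centre of its underside, z up. Starts upright on the bench.
- cup_b: the second largest of up to four turned wooden cups (may be absent): straight, round, outer diameter 100 mm, 52 mm tall, wall 8 mm, floor 14 mm thick, outside tapered in 4 mm over the lowest 9 mm. 120 g. Fits into the next larger with 4 mm play all round, its rim then 14 mm higher. Origin: centre of its underside, z up. Starts upright on the bench.
- cup_c: the second smallest of up to four turned wooden cups (may be absent): straight, round, outer diameter 76 mm, 52 mm tall, wall 8 mm, floor 14 mm thick, outside tapered in 4 mm over the lowest 9 mm. 80 g. Fits into the next larger with 4 mm play all round, its rim then 14 mm higher. Origin: centre of its underside, z up. Starts upright on the bench.
- cup_d: the smallest of up to four turned wooden cups (may be absent): straight, round, outer diameter 52 mm, 52 mm tall, wall 8 mm, floor 14 mm thick, outside tapered in 4 mm over the lowest 9 mm. 50 g. Fits into the next larger with 4 mm play all round, its rim then 14 mm higher. Origin: centre of its underside, z up. Starts upright on the bench.
- hammer: hammer, about 270 mm long, lying beyond the work; origin on the bench under its middle. Not part of the job
- tool_pot: grey concrete pot with tools, 84 mm diameter, 85 mm tall without the tools (110 mm with them), to the right of the work; origin: centre of its underside. Not part of the job
- handpiece: black grinding handpiece 28 mm thick, 140 mm long, lying to the left of the work; origin on the bench under its middle. Not part of the job

How it is judged:
On the way, in this order (a step that is already met when the one before it is completed fails the run):
1. the jar stands upright and the brick lies flat on the soldering board (x of brick in the frame of board between -0.068 and 0.068 m and y of brick in the frame of board between -0.083 and 0.083 m and z of brick in the frame of board between 0.006 and 0.018 m and angle between each of brick, jar's own z axis and vertical below 0.15 rad and x of jar in the frame of board between -0.068 and 0.068 m and y of jar in the frame of board between -0.083 and 0.083 m and z of jar in the frame of board between 0.006 and 0.052 m), for 0.2 s.
2. all cups present are nested, upright, in size order in the dish (horizontal distance between each of cup_a, cup_b, cup_c, cup_d and dish below 0.045 m and angle between each of cup_a, cup_b, cup_c, cup_d's own z axis and vertical below 0.12 rad and z of cup_a in the frame of dish between 0.004 and 0.014 m and z of cup_b in the frame of dish between 0.004 and 0.028 m and z of cup_c in the frame of dish between 0.004 and 0.042 m and z of cup_d in the frame of dish between 0.004 and 0.056 m and horizontal distance between each of cup_b, cup_c, cup_d and cup_a below 0.034 m and z of cup_b in the frame of cup_a between 0.009 and 0.0475 m and z of cup_c in the frame of cup_a between 0.009 and 0.0475 m and z of cup_d in the frame of cup_a between 0.009 and 0.0475 m and horizontal distance between each of cup_c, cup_d and cup_b below 0.034 m and z of cup_c in the frame of cup_b between 0.009 and 0.0475 m and z of cup_d in the frame of cup_b between 0.009 and 0.0475 m and horizontal distance between cup_d and cup_c below 0.034 m and z of cup_d in the frame of cup_c between 0.009 and 0.0475 m), for 0.2 s.
At the end, for the whole second after the job is handed in: Jar upright and brick flat (0.15 rad) on the board, centres 7 mm inside its edges; every present cup upright (0.12 rad), down inside the next larger, the largest on the dish floor; cover on the ledge of the dish within 4 mm of fully down, 9 mm of centred, 0.05 rad of level, at rest (all of step 1 and all of step 2 and horizontal distance between cover and dish below 0.009 m and angle between cover's own z axis and vertical below 0.05 rad and z of cover in the frame of dish between 0.004 and 0.0125 m and linear speed of cover below 0.03 m/s); the robot touches nothing.
It fails at once if the hammer is moved more than 30 mm (distance of hammer from where it was at the start of the episode above 0.03 m).
It fails at once if the tool pot is moved more than 30 mm (distance of tool_pot from where it was at the start of the episode above 0.03 m).
It fails at once if the handpiece is moved more than 30 mm (distance of handpiece from where it was at the start of the episode above 0.03 m).
Of cup_a, cup_b, cup_c, cup_d only 3 to 4 are there at a start; the rules pass over those that are not, and their reading is None.
At some moment in a run one of cup_a, cup_b, cup_c, cup_d may be knocked a few centimetres aside while the robot is not near it.
It also fails if it takes over 210 s, if anything falls off the work surface, if the arm or the gripper's body presses on something with over 40 N, if the wrist force passes 120 N, or if a joint passes its speed limit or range.

## Robot

A 6-joint arm with a two-finger parallel gripper is mounted at the origin on the work surface. World frame = base frame: x ahead of the robot, y to its left, z up, the work surface at z = 0. Lengths are in m, angles in rad, forces in N, time in s.
With the tool pointing down it reaches from about 0.425 to 0.95 m from the base axis. Payload 3.5 kg.
Tool frame: the origin (TCP) lies at the very end of the fingers, on their centre line; the grasp point (between the pads) lies 19 mm behind it; y points along the fingers, z is the direction in which the jaws open and shut, and the axes are right-handed (so a half turn about y gives the same grasp; the last joint's range is limited). The gripper opens to 85 mm and grips with 20 to 120 N. Pads are 22 mm wide; open, the fingers measure 114 mm over their backs; the gripper's body (76 mm by 85 mm) begins 54 mm behind the grasp point. The pads swing forward as they close: fully open they stand 13 mm farther back than shut.
Start: joints at [-1.414, 0.286, 1.577, -0, 1.279, -0.15], TCP at [0.204, -0.643, 0.231] pointing down, gripper open.
Joint ranges: [-2.77, 2.77], [-0.9, 2.22], [0.21, 2.48], [-1.53, 4.67], [0.24, 2.81], [-2.84, 2.84]. Speed limits (rad/s): [2.79, 2.79, 3.14, 3.14, 3.14, 3.14].

## Interface

Orientations are given as a unit quaternion [x, y, z, w].
In Python, from plant import ctrl gives the robot as it stands. The module is installed in compiled form; this text tells all that it offers.
- The arm moves only by the tool jog_arm, never from a script. Its argument "deltas" is a list of rows, each a list of 3 entries, a list of its own where there are three numbers: the turn, a rotation vector about the tool's x, y, z in rad, then the shift along the tool's x, y, z in m, then the opening, from 0 (shut) to 1 (fully open). In form: [[[wx, wy, wz], [dx, dy, dz], gripper], ...]. A call has 1 to 10 rows; each row is the pose to reach, as a shift and turn from the pose measured when the call began, along the tool's axes at that moment; what a row does not reach only later rows make up. A row lasts 1/12 s, in which the tool goes at most 41.7 mm and 7.16 degrees, less where a joint would pass 70% of its speed; a pose out of reach is approached as far as the arm can. A call with a gripper value outside its range is refused whole. The fingers move at their own pace and stop on an object; "force" is the grip in N (left out, the last holds). Time passes only in rows, so rows that repeat a pose let the fingers close. It gives the time, the measured TCP pose, the force and the opening at its end, in the units of the state.
- ctrl.get_state(): the state, without advancing time (a new reading comes with each control period).
- ctrl.read_camera(name): name is "scene" or "top" or "wrist"; returns a dict with "pixels" (384x512x3 uint8, blue, green, red), "range_z" (384x512 float32, m along the optical axis (not along the pixel's ray), 0 where there is no reading), "fx", "fy", "cx", "cy" (pixels), "T" (4x4, takes a point from camera to world coordinates); the wrist camera has in their place "mount" (4x4, takes a point from camera to tool coordinates, whose origin is the TCP and whose axes are the tool frame's). Camera axes: x right, y up, looking along -z (the intrinsics and any distortion apply to the point x, -y, -z); pixel columns grow to the right and rows downward; lengths in m; the calibration is good to about 2 mm. A picture is of the moment at which its call begins: read the wrist's pose just before it.
- ctrl.sign_off(): hands the job in, once; it reports no verdict.
The state is a dict: "time": time; "qpos": joint angles; "dq": joint speeds; "joint_efforts": joint torques, N m; "eef_pos": TCP position; "tcp_rot": TCP orientation; "contact_force": force on the tool from outside, world axes, zero at the start; "wrist_torque": the same for the moment, N m; "opening": opening from 0.0 (shut) to 1.0 (fully open).
Only numpy, scipy, OpenCV 4.12 (cv2) and the standard library are available. Lean on these libraries where they do the work, as an engineer would, in place of code of your own. Each camera call takes 0.05 s, during which the arm holds its last target.

## Working session

There is one attempt and no reset: what is moved stays moved. The work goes in short steps, Python scripts to look and compute and a tool call to move; the robot and the scene stay as the last step left them, time stands still between calls to the robot, and variables do not carry over. Pictures are saved under pics/ and viewed, and the job is handed in when it is done.

Besides the shell and the picture viewer there is one more tool, called as name(argument=value, ...) on one line, values as JSON. jog_arm: Moves the arm, as the interface text tells. Its arguments: {"type":"object","properties":{"deltas":{"type":"array","items":{"type":"array"}},"force":{"type":"number"}},"required":["deltas"]}

```bash
mkdir -p pics
cat > h.py <<'E'
import numpy as np, cv2
from plant import ctrl
from scipy.spatial.transform import Rotation as R
def cam(n):
    s=ctrl.get_state(); c=ctrl.read_camera(n)
    if 'mount' in c:
        T=np.eye(4);T[:3,:3]=R.from_quat(s['tcp_rot']).as_matrix();T[:3,3]=s['eef_pos'];c['T']=T@c['mount']
    return c
def cloud(c):
    z=c['range_z'];v,u=np.mgrid[0:z.shape[0],0:z.shape[1]]
    P=np.stack([(u-c['cx'])/c['fx']*z,-(v-c['cy'])/c['fy']*z,-z],-1)
    return P@c['T'][:3,:3].T+c['T'][:3,3]
def save(c,name): cv2.imwrite('pics/'+name+'.png',c['pixels'])
E
python3 - <<'E'
from h import *
s=ctrl.get_state();print(s)
for n in ['scene','top','wrist']:
    c=cam(n);save(c,n+'0');print(n,{k:(v if np.ndim(v)<1 else np.round(v,3)) for k,v in c.items() if k not in('pixels','range_z')}); print((c['range_z']>0).mean())
    if n!='wrist': np.save(n+'0.npy',cloud(c))
E
```

```text
{'time': 0.0, 'qpos': array([-1.41400204e+00,  2.87205052e-01,  1.57822169e+00, -1.70588636e-05,
        1.27864260e+00, -1.50006711e-01]), 'dq': array([-0.00015917,  0.0006157 ,  0.0008942 , -0.0002715 , -0.00169824,
        0.00111907]), 'joint_efforts': array([-5.26376534e-04, -4.05981445e+01, -2.92628932e+01, -1.54455133e-04,
        5.78587060e-03,  1.09188511e-05]), 'eef_pos': array([ 0.2037685 , -0.64278732,  0.22989675]), 'tcp_rot': array([-0.108056  ,  0.69967818, -0.69792695,  0.10803851]), 'contact_force': array([-0.88453107, -0.08087791,  0.18971582]), 'wrist_torque': array([ 0.01850541, -0.02692971, -0.00139158]), 'opening': 0.997171794347812}
scene {'fx': 488.60683710167854, 'fy': 488.60683710167854, 'cx': 260.761022880878, 'cy': 192.04014695233738, 'T': array([[ 0.177, -0.787,  0.592,  1.699],
       [ 0.984,  0.138, -0.111, -0.226],
       [ 0.005,  0.602,  0.799,  1.593],
       [ 0.   ,  0.   ,  0.   ,  1.   ]])}
0.9954427083333334
top {'fx': 362.7213034445153, 'fy': 362.7213034445153, 'cx': 251.33571516020106, 'cy': 192.90186294914534, 'T': array([[ 2.100e-02,  9.740e-01, -2.250e-01,  2.970e-01],
       [-1.000e+00,  1.900e-02, -9.000e-03,  1.000e-03],
       [-4.000e-03,  2.260e-01,  9.740e-01,  1.266e+00],
       [ 0.000e+00,  0.000e+00,  0.000e+00,  1.000e+00]])}
0.9960683186848959
wrist {'fx': 310.6126122569914, 'fy': 310.6126122569914, 'cx': 259.081755103458, 'cy': 192.659818787338, 'mount': array([[ 0.   , -0.962, -0.275, -0.069],
       [-0.001,  0.275, -0.962, -0.142],
       [ 1.   ,  0.   , -0.001,  0.001],
       [ 0.   ,  0.   ,  0.   ,  1.   ]]), 'T': array([[ 0.302,  0.917,  0.262,  0.27 ],
       [-0.953,  0.291,  0.082, -0.623],
       [-0.001, -0.274,  0.962,  0.372],
       [ 0.   ,  0.   ,  0.   ,  1.   ]])}
0.9958699544270834
```

View pics/scene0.png

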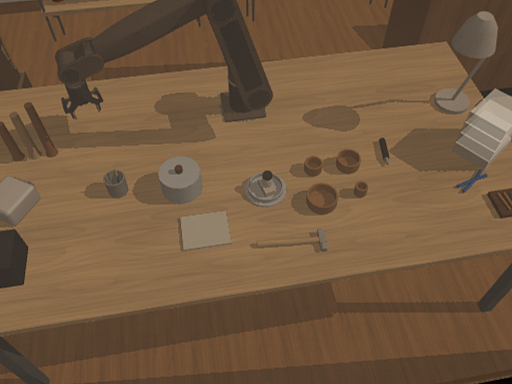

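View pics/top0.png

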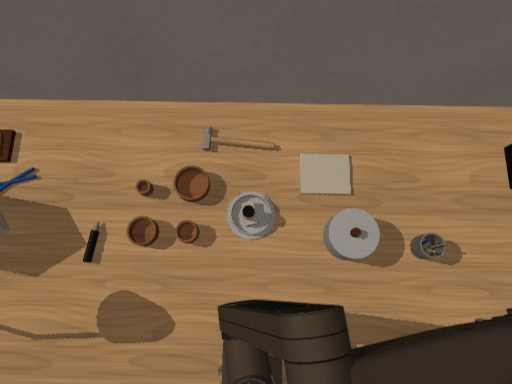

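View pics/wrist0.png

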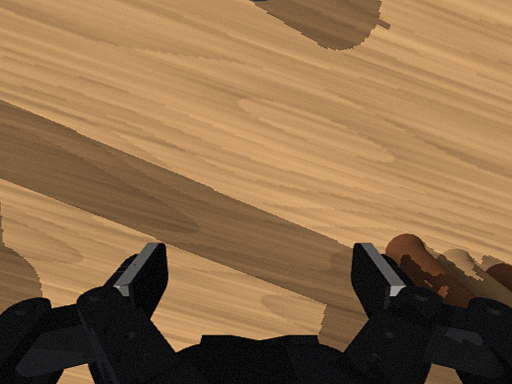

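Both views show all four cups. In the top picture a is at (192,184), b (143,231), c (187,232), d (144,187), the dish with brick and jar at (251,216), the board at (326,174), the cover at (352,234) and the pot at (431,247). I'll measure them from the depth cloud.

```bash
cat >> h.py <<'E'
def fit(P,zlo,zhi,xy,r):
    """robust circle centre of points between heights near xy: min enclosing of largest blob"""
    m=(P[...,2]>zlo)&(P[...,2]<zhi)&(np.hypot(P[...,0]-xy[0],P[...,1]-xy[1])<r)
    q=P[m][:,:2].astype(np.float32)
    if len(q)<8: return None,0,len(q)
    h=cv2.convexHull(q)[:,0]
    (c,rr)=cv2.minEnclosingCircle(q)
    A=np.c_[2*h,np.ones(len(h))];s=np.linalg.lstsq(A,(h**2).sum(1),rcond=None)[0]
    return s[:2],np.sqrt(s[2]+s[:2]@s[:2]),len(q)
E
python3 - <<'E'
from h import *
from h import fit
P=np.load('top0.npy');S=np.load('scene0.npy')
px=dict(a=(192,184),b=(143,231),c=(187,232),d=(144,187),dish=(251,216),board=(326,174),cover=(352,234),pot=(431,247),hammer=(207,139),hp=(92,243))
rim=dict(a=(.044,.06,.085),b=(.044,.06,.065),c=(.044,.06,.055),d=(.044,.06,.045),cover=(.097,.113,.12),dish=(.022,.036,.1))
print('bench z',np.median(P[300:,20:100,2]),'board z',P[165:185,315:340,2].mean())
for k,(u,v) in px.items():
    p=P[v,u];print(k,p.round(3))
    if k in rim:
        lo,hi,r=rim[k]
        for n,Q in(('top',P),('scene',S)):
            c=p
            for _ in range(3):
                c2,rr,nn=fit(Q,lo,hi,c,r)
                if c2 is not None: c=c2
            print('   ',n,c,rr,nn)
for n,Q in(('top',P),('scene',S)):
    xy=P[174,326,:2]
    m=(Q[...,2]>.006)&(Q[...,2]<.018)&(np.abs(Q[...,:2]-xy).max(-1)<.13)
    print('board',n,cv2.minAreaRect(Q[m][:,:2].astype(np.float32)))
    xy=P[216,251,:2]
    m=(Q[...,2]>.033)&(Q[...,2]<.043)&(np.linalg.norm(Q[...,:2]-xy,axis=-1)<.06)
    print('brick',n,cv2.minAreaRect(Q[m][:,:2].astype(np.float32)),m.sum())
    m=(Q[...,2]>.09)&(Q[...,2]<.105)&(np.linalg.norm(Q[...,:2]-xy,axis=-1)<.06)
    print('jar',n,cv2.minEnclosingCircle(Q[m][:,:2].astype(np.float32)),Q[m][:,2].mean(),m.sum())
c=cv2.imread('pics/top0.png');cv2.imwrite('pics/z1.png',cv2.resize(c[110:280,60:460],None,fx=2,fy=2,interpolation=2))
c=cv2.imread('pics/scene0.png');cv2.imwrite('pics/z2.png',cv2.resize(c[140:260,90:400],None,fx=2.5,fy=2.5,interpolation=2))
E
```

```text
bench z -0.0017939210839497122 board z 0.013252898151705628
a [0.615 0.225 0.013]
    top [0.61353813 0.22270319] 0.06148404957433235 264
    scene [0.6151112  0.22478755 0.01256198] 0 0
b [0.444 0.386 0.009]
    top [0.44380767 0.38076372] 0.04942104209037113 221
    scene [0.44408843 0.38603098 0.00933586] 0 0
c [0.444 0.233 0.009]
    top [0.4437797  0.22854807] 0.03696415283022115 156
    scene [0.44378057 0.23290042 0.00880195] 0 0
d [0.601 0.396 0.011]
    top [0.59545856 0.38826372] 0.025293422145870926 104
    scene [0.60104304 0.39578223 0.01116549] 0 0
dish [0.491 0.011 0.089]
    top [0.51174143 0.01358039] 0.07127559969888601 271
    scene [0.49124581 0.0111479  0.08872683] 0 0
board [ 0.662 -0.254  0.011]
cover [ 0.434 -0.308  0.125]
    top [ 0.4428271  -0.31997493] 0.0813551702902386 1950
    scene [ 0.43441873 -0.30764647  0.12512329] 0 0
pot [ 0.409 -0.608  0.009]
hammer [0.78  0.177 0.03 ]
hp [0.398 0.552 0.025]
board top ((0.6529871821403503, -0.2461138814687729), (0.20011669397354126, 0.2458479404449463), 80.91325378417969)
brick top ((0.5119119882583618, 0.01668250747025013), (0.07672882080078125, 0.04358691722154617), 14.602179527282715) 118
jar top ((0.5085217356681824, 0.020718395709991455), 0.01961708255112171) 0.09641848136677406 114
board scene ((0.0, 0.0), (0.0, 0.0), 0.0)
brick scene ((0.0, 0.0), (0.0, 0.0), 0.0) 0
jar scene ((0.0, 0.0), 0.0) nan 0<stdin>:25: RuntimeWarning: Mean of empty slice.
  ret = ret.dtype.type(ret / rcount)
```

```bash
python3 -c "
import cv2
c=cv2.imread('pics/top0.png');cv2.imwrite('pics/z3.png',cv2.resize(c[180:255,215:290],None,fx=8,fy=8,interpolation=2))"
```

```text
(no output)
```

View pics/z2.png

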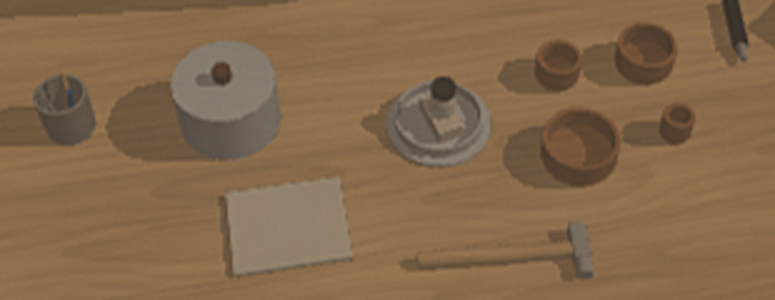

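View pics/z3.png

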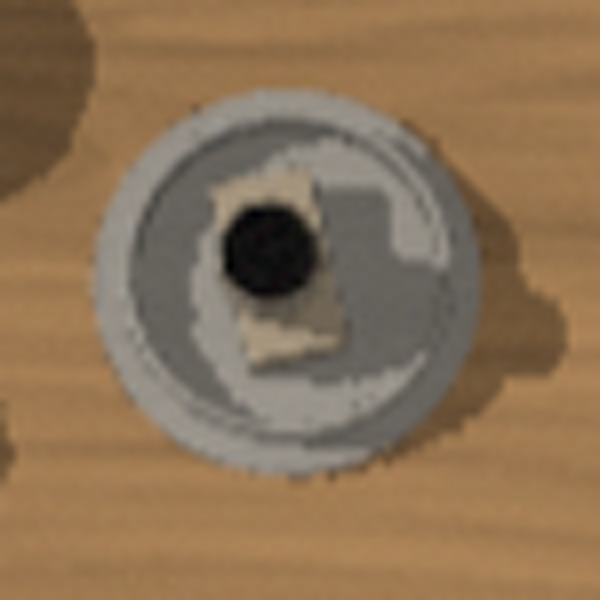

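```bash
cat >> h.py <<'E'
def go(x,y,z,yaw=None):
    """print turn (tool rotvec) and shift (tool axes) to reach TCP xyz, jaw axis at yaw deg (mod 180)"""
    s=ctrl.get_state();R0=R.from_quat(s['tcp_rot']);M=R0.as_matrix()
    cy=np.degrees(np.arctan2(M[1,2],M[0,2]))
    if yaw is None: yaw=cy
    while yaw-cy>90: yaw-=180
    while yaw-cy<-90: yaw+=180
    a=np.radians(yaw);zt=np.array([np.cos(a),np.sin(a),0]);yt=np.array([0,0,-1.]);xt=np.cross(yt,zt)
    Rt=R.from_matrix(np.c_[xt,yt,zt]);w=(R0.inv()*Rt).as_rotvec();d=M.T@(np.array([x,y,z])-s['eef_pos'])
    print('TURN',w.round(3).tolist(),'SHIFT',d.round(4).tolist(),'| yaw',round(cy,1),'->',round(yaw,1),'q',s['qpos'].round(2).tolist(),'tcp',s['eef_pos'].round(4).tolist(),'t',round(s['time'],2),'op',round(s['opening'],2))
E
python3 - <<'E'
from h import *
P=np.load('top0.npy');S=np.load('scene0.npy')
print(S[190,262],S[250,50], P[174,326])
c=cv2.imread('pics/top0.png').astype(int)
hsv=cv2.cvtColor(c.astype(np.uint8),cv2.COLOR_BGR2HSV)
print(hsv[174,326],hsv[174,290])
m=((hsv[...,1]<70)&(hsv[...,2]>110)).astype(np.uint8)
m[:, :290]=0;m[:,365:]=0;m[:145]=0;m[200:]=0
n,l,st,ce=cv2.connectedComponentsWithStats(m);i=1+st[1:,4].argmax()
print(st[i])
q=P[l==i][:,:2].astype(np.float32);print('board',cv2.minAreaRect(q))
go(0.5085,0.0207,0.2,14.6+90)
E
```

```text
[ 1.233042   -0.13688043  0.96878272] [ 1.23378048 -0.49364159  0.88649388] [ 0.66194746 -0.25420413  0.01133843]
[ 19  53 165] [ 15 124 169]
[ 300  153   51   41 1990]
board ((0.5085687637329102, -0.19188585877418518), (0.21461699903011322, 0.5313791036605835), 69.66472625732422)
TURN [0.002, 0.052, -0.0] SHIFT [-0.4909, 0.0314, -0.5406] | yaw -72.4 -> -75.4 q [-1.41, 0.29, 1.58, -0.0, 1.28, -0.15] tcp [0.2038, -0.643, 0.2302] t 0.15 op 1.0
```

Run:
```python
from h import *
P=np.load('top0.npy')
c=cv2.imread('pics/top0.png')
hsv=cv2.cvtColor(c,cv2.COLOR_BGR2HSV)
m=((hsv[...,1]<70)&(hsv[...,2]>110)).astype(np.uint8)
m[:, :290]=0;m[:,365:]=0;m[:145]=0;m[200:]=0
n,l,st,ce=cv2.connectedComponentsWithStats(m);i=1+st[1:,4].argmax()
k=(l==i)&(abs(P[...,2]-.012)<.01)
q=P[k][:,:2].astype(np.float32);print('board',cv2.minAreaRect(q),k.sum())
from h import ctrl
s=ctrl.read_camera('scene');z=s['range_z'];print('scene range',z[190,262],z.min(),z.max(),np.median(z)); t=ctrl.read_camera('top')['range_z'];print(np.median(t))
```

```text
board ((0.665635347366333, -0.24963483214378357), (0.1484203189611435, 0.17949382960796356), 0.6100956201553345) 1977
scene range 0.7846439 0.0 2.2978854 0.7823747
1.2929957
```

jog_arm(deltas=[[[0,0.052,0],[-0.491,0.03,-0.54],1],[[0,0.052,0],[-0.491,0.03,-0.54],1],[[0,0.052,0],[-0.491,0.03,-0.54],1],[[0,0.052,0],[-0.491,0.03,-0.54],1],[[0,0.052,0],[-0.491,0.03,-0.54],1],[[0,0.052,0],[-0.491,0.03,-0.54],1],[[0,0.052,0],[-0.491,0.03,-0.54],1],[[0,0.052,0],[-0.491,0.03,-0.54],1],[[0,0.052,0],[-0.491,0.03,-0.54],1],[[0,0.052,0],[-0.491,0.03,-0.54],1]])

```text
time: 1.08
eef_pos: [0.3781, -0.2633, 0.2143]
tcp_rot: [-0.089, 0.702, -0.701, 0.09]
contact_force: [0.7, -0.3, -0.2]
opening: 0.999
```

```bash
python3 -c "
from h import *
go(0.50,0.02,0.25,104.6)"
```

```text
TURN [0.001, -0.001, -0.001] SHIFT [-0.1893, -0.0354, -0.2435] | yaw -75.4 -> -75.4 q [-0.83, -0.19, 2.1, 0.0, 1.23, 0.49] tcp [0.3781, -0.2633, 0.2143] t 1.08 op 1.0
```

jog_arm(deltas=[[[0,0,0],[-0.189,-0.035,-0.244],1],[[0,0,0],[-0.189,-0.035,-0.244],1],[[0,0,0],[-0.189,-0.035,-0.244],1],[[0,0,0],[-0.189,-0.035,-0.244],1],[[0,0,0],[-0.189,-0.035,-0.244],1],[[0,0,0],[-0.189,-0.035,-0.244],1],[[0,0,0],[-0.189,-0.035,-0.244],1],[[0,0,0],[-0.189,-0.035,-0.244],1],[[0,0,0],[-0.189,-0.035,-0.244],1],[[0,0,0],[-0.189,-0.035,-0.244],1]])

```text
time: 1.92
eef_pos: [0.4997, 0.0214, 0.2496]
tcp_rot: [-0.091, 0.701, -0.701, 0.091]
contact_force: [-0.4, -0.1, -0.6]
opening: 1.0
```

Run:
```python
from h import *
go(0.5085,0.0207,0.2,104.6)
c=cam('wrist');save(c,'w1');P=cloud(c)
xy=np.array([.51,.017])
for n,lo,hi,r in(('jar',.088,.106,.045),('brick',.031,.044,.06),('wall',.024,.0305,.085)):
    print(n,fit(P,lo,hi,xy,r))
    m=(P[...,2]>lo)&(P[...,2]<hi)&(np.hypot(*(P[...,:2]-xy).transpose(2,0,1))<r)
    if m.sum(): print(cv2.minAreaRect(P[m][:,:2].astype(np.float32)),P[m][:,2].mean())
```

```text
TURN [0.0, 0.002, -0.0] SHIFT [-0.0083, 0.0496, 0.0029] | yaw -75.3 -> -75.4 q [-0.16, -0.12, 1.98, 0.0, 1.28, 1.15] tcp [0.4997, 0.0214, 0.2496] t 1.92 op 1.0
jar (array([0.50751527, 0.01931789]), np.float64(0.019660077687099074), 1318)
((0.507588803768158, 0.019304435700178146), (0.03905416652560234, 0.038713619112968445), 75.6422348022461) 0.0971384244872037
brick (array([0.51062961, 0.01730421]), np.float64(0.040883514022262056), 1096)
((0.5114620327949524, 0.015454556792974472), (0.08019508421421051, 0.0430995412170887), 14.083690643310547) 0.03722985297729594
wall (array([0.5099686 , 0.01234803]), np.float64(0.07147260237485598), 1653)
((0.5101175308227539, 0.012353405356407166), (0.1424473077058792, 0.14256586134433746), 65.71674346923828) 0.028679744963656432
```

View pics/w1.png

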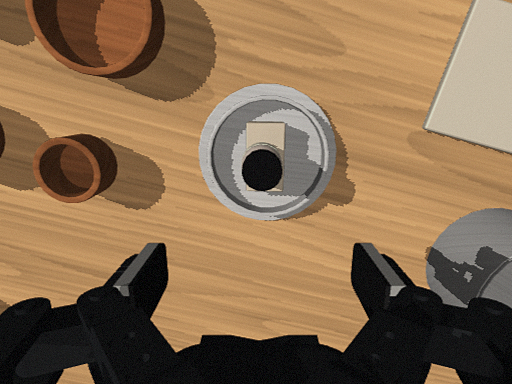

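The picture shows the jar cap at (262,170) on the brick, inside the dish centred near (268,152). The wrist and top camera measurements agree to within 2 mm.

jog_arm(deltas=[[[0,0.002,0],[-0.008,0.1,0.004],1],[[0,0.002,0],[-0.008,0.1,0.004],1],[[0,0.002,0],[-0.008,0.14,0.004],1],[[0,0.002,0],[-0.008,0.17,0.004],1],[[0,0.002,0],[-0.008,0.194,0.004],1],[[0,0.002,0],[-0.008,0.194,0.004],1],[[0,0.002,0],[-0.008,0.194,0.004],0],[[0,0.002,0],[-0.008,0.194,0.004],0],[[0,0.002,0],[-0.008,0.194,0.004],0],[[0,0.002,0],[-0.008,0.194,0.004],0]], force=40)

```text
time: 2.8
eef_pos: [0.5105, 0.0182, 0.0587]
tcp_rot: [0.087, -0.701, 0.702, -0.091]
contact_force: [-1.0, -0.2, 3.9]
opening: 0.491
```

```bash
python3 -c "
from h import *
go(0.508,0.0195,0.056)
c=cam('wrist');save(c,'w2')"
```

```text
TURN [-0.002, 0.0, -0.005] SHIFT [0.0021, 0.0027, -0.0018] | yaw -75.5 -> -75.5 q [-0.16, 0.14, 2.1, 0.0, 0.9, 1.15] tcp [0.5105, 0.0182, 0.0587] t 2.8 op 0.49
```

View pics/w2.png

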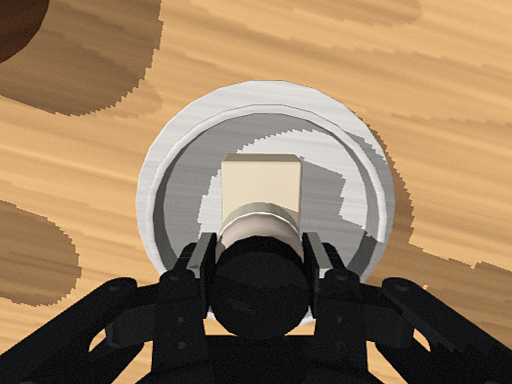

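Jar held at (262,285) in the picture. Next I lift it and move it to the board.

jog_arm(deltas=[[[0,0,0],[0,-0.03,0],0],[[0,0,0],[0,-0.06,0],0],[[0,0,0],[0,-0.09,0],0],[[0,0,0],[0,-0.1,0],0]])

```text
time: 3.18
eef_pos: [0.5131, 0.0179, 0.1653]
tcp_rot: [0.084, -0.7, 0.703, -0.095]
contact_force: [0.6, -0.7, 0.2]
opening: 0.489
```

```bash
python3 -c "
from h import *
go(0.665,-0.19,0.16)
go(0.665,-0.19,0.034)"
```

```text
TURN [-0.007, 0.0, -0.015] SHIFT [-0.0947, 0.0083, 0.2393] | yaw -75.5 -> -75.5 q [-0.16, -0.01, 2.04, 0.0, 1.1, 1.15] tcp [0.5131, 0.0179, 0.1653] t 3.18 op 0.49
TURN [-0.007, 0.0, -0.015] SHIFT [-0.0928, 0.1343, 0.2385] | yaw -75.5 -> -75.5 q [-0.16, -0.01, 2.04, 0.0, 1.1, 1.15] tcp [0.5131, 0.0179, 0.1653] t 3.18 op 0.49
```

jog_arm(deltas=[[[-0.007,0,-0.015],[-0.015,0.008,0.038],0],[[-0.007,0,-0.015],[-0.03,0.008,0.076],0],[[-0.007,0,-0.015],[-0.045,0.008,0.114],0],[[-0.007,0,-0.015],[-0.06,0.008,0.152],0],[[-0.007,0,-0.015],[-0.075,0.008,0.19],0],[[-0.007,0,-0.015],[-0.094,0.008,0.239],0],[[-0.007,0,-0.015],[-0.094,0.03,0.239],0],[[-0.007,0,-0.015],[-0.094,0.06,0.239],0],[[-0.007,0,-0.015],[-0.093,0.09,0.239],0],[[-0.007,0,-0.015],[-0.093,0.09,0.239],0]])

```text
time: 4.02
eef_pos: [0.6595, -0.1888, 0.0696]
tcp_rot: [-0.094, 0.704, -0.699, 0.085]
contact_force: [-1.8, 0.9, -2.5]
opening: 0.486
```

```bash
python3 -c "
from h import *
go(0.665,-0.19,0.034)
c=cam('wrist');save(c,'w3')"
```

```text
TURN [0.009, 0.0, 0.011] SHIFT [-0.0054, 0.0355, 0.0029] | yaw -75.5 -> -75.5 q [-0.43, 0.48, 1.64, 0.0, 1.04, 0.89] tcp [0.6595, -0.1888, 0.0696] t 4.02 op 0.49
```

View pics/w3.png

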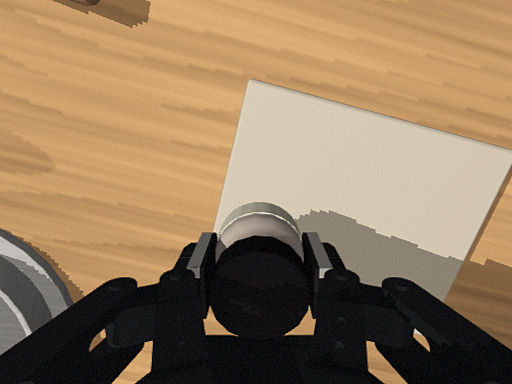

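The jar hangs over the board's left edge area at about (260,270), with the board's corner at (250,80). Now I lower it.

jog_arm(deltas=[[[0.009,0,0.011],[-0.005,0.012,0.003],0],[[0.009,0,0.011],[-0.005,0.024,0.003],0],[[0.009,0,0.011],[-0.005,0.032,0.003],0],[[0.009,0,0.011],[-0.005,0.035,0.003],0],[[0.009,0,0.011],[-0.005,0.036,0.003],0],[[0.009,0,0.011],[-0.005,0.036,0.003],0]])

```text
time: 4.57
eef_pos: [0.6666, -0.1905, 0.0375]
tcp_rot: [0.088, -0.701, 0.702, -0.091]
contact_force: [0.2, -0.5, -0.4]
opening: 0.487
```

jog_arm(deltas=[[[0,0,0],[0,0.002,0],0],[[0,0,0],[0,0.004,0],0],[[0,0,0],[0,0.005,0],0],[[0,0,0],[0,0.005,0],0],[[0,0,0],[0,0.005,0],0]])

```text
time: 4.98
eef_pos: [0.6668, -0.1907, 0.0329]
tcp_rot: [0.088, -0.701, 0.702, -0.091]
contact_force: [-1.3, -0.5, 0.0]
opening: 0.487
```

jog_arm(deltas=[[[0,0,0],[0,0.001,0],0.5],[[0,0,0],[0,0.001,0],0.55],[[0,0,0],[0,0,0],0.65],[[0,0,0],[0,0,0],0.75],[[0,0,0],[0,-0.03,0],0.8],[[0,0,0],[0,-0.07,0],0.8],[[0,0,0],[0,-0.11,0],0.7],[[0,0,0],[0,-0.15,0],0.7],[[0,0,0],[0,-0.17,0],0.7],[[0,0,0],[0,-0.17,0],0.7]])

```text
time: 5.82
eef_pos: [0.6695, -0.1917, 0.2119]
tcp_rot: [0.084, -0.698, 0.705, -0.095]
contact_force: [0.2, -0.1, 1.3]
opening: 0.699
```

Run:
```python
from h import *
c=cam('wrist');save(c,'w4');P=cloud(c)
print('jar',fit(P,.062,.08,(.667,-.19),.04))
go(0.5115,0.0157,0.2,104.1)
go(0.5115,0.0157,0.013,104.1)
```

```text
jar (array([ 0.66514714, -0.19285671]), np.float64(0.019664635460187443), 1377)
TURN [-0.008, 0.008, -0.011] SHIFT [0.0997, 0.0048, -0.2395] | yaw -75.5 -> -75.9 q [-0.42, 0.34, 1.55, 0.0, 1.24, 0.89] tcp [0.668, -0.1911, 0.2079] t 5.87 op 0.7
TURN [-0.008, 0.008, -0.011] SHIFT [0.1017, 0.1918, -0.2411] | yaw -75.5 -> -75.9 q [-0.42, 0.34, 1.55, 0.0, 1.24, 0.89] tcp [0.668, -0.1911, 0.2079] t 5.87 op 0.7
```

View pics/w4.png

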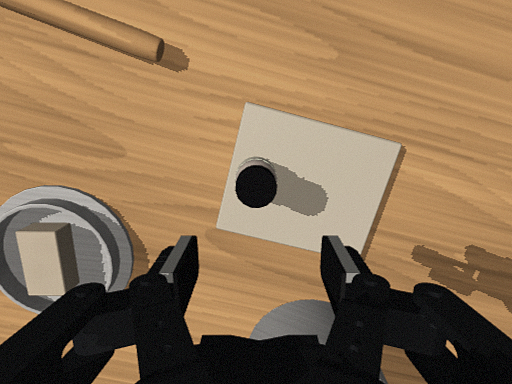

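The jar stands upright at (257,186) on the board. Next is the brick.

jog_arm(deltas=[[[-0.008,0.008,-0.011],[0.1,0.03,-0.24],0.75],[[-0.008,0.008,-0.011],[0.1,0.03,-0.24],0.75],[[-0.008,0.008,-0.011],[0.1,0.03,-0.24],0.75],[[-0.008,0.008,-0.011],[0.1,0.03,-0.24],0.75],[[-0.008,0.008,-0.011],[0.1,0.03,-0.24],0.75],[[-0.008,0.008,-0.011],[0.1,0.03,-0.24],0.75],[[-0.008,0.008,-0.011],[0.1,0.03,-0.24],0.75],[[-0.008,0.008,-0.011],[0.1,0.03,-0.24],0.75],[[-0.008,0.008,-0.011],[0.1,0.03,-0.24],0.75]])

```text
time: 6.62
eef_pos: [0.5111, 0.016, 0.1739]
tcp_rot: [0.088, -0.702, 0.702, -0.086]
contact_force: [-0.0, -0.3, 0.3]
opening: 0.752
```

Run:
```python
from h import *
c=cam('wrist');save(c,'w5');P=cloud(c);xy=(.511,.015)
m=(P[...,2]>.031)&(P[...,2]<.044)&(np.hypot(*(P[...,:2]-xy).transpose(2,0,1))<.06)
print(cv2.minAreaRect(P[m][:,:2].astype(np.float32)),P[m][:,2].mean(),fit(P,.024,.0305,xy,.085))
go(0.5115,0.0157,0.013,104.1)
```

```text
((0.5115066170692444, 0.016102321445941925), (0.07976066321134567, 0.0440131276845932), 13.919365882873535) 0.037266577557709187 (array([0.50991796, 0.01240504]), np.float64(0.07149546954359354), 2610)
TURN [-0.001, -0.001, 0.001] SHIFT [0.0002, 0.1615, -0.0006] | yaw -75.9 -> -75.9 q [-0.17, -0.02, 2.02, -0.0, 1.14, 1.16] tcp [0.5119, 0.0153, 0.1745] t 6.67 op 0.75
```

jog_arm(deltas=[[[0,0,0],[0,0.04,0],0.75],[[0,0,0],[0,0.08,0],0.75],[[0,0,0],[0,0.11,0],0.75],[[0,0,0],[0,0.135,0],0.75],[[0,0,0],[0,0.15,0],0.75],[[0,0,0],[0,0.16,0],0.75],[[0,0,0],[0,0.16,0],0.75],[[0,0,0],[0,0.16,0],0.4],[[0,0,0],[0,0.16,0],0.2],[[0,0,0],[0,0.16,0],0.2]], force=60)

```text
time: 7.5
eef_pos: [0.5137, 0.0146, 0.0163]
tcp_rot: [0.085, -0.701, 0.703, -0.088]
contact_force: [0.9, -0.5, -0.5]
opening: 0.502
```

jog_arm(deltas=[[[0,0,0],[0,0,0],0.2],[[0,0,0],[0,0,0],0.2],[[0,0,0],[0,-0.01,0],0.2],[[0,0,0],[0,-0.03,0],0.2],[[0,0,0],[0,-0.06,0],0.2],[[0,0,0],[0,-0.09,0],0.2],[[0,0,0],[0,-0.11,0],0.2],[[0,0,0],[0,-0.11,0],0.2],[[0,0,0],[0,-0.11,0],0.2]])

```text
time: 8.25
eef_pos: [0.5143, 0.0147, 0.1282]
tcp_rot: [0.084, -0.701, 0.703, -0.089]
contact_force: [-0.2, -1.0, -1.8]
opening: 0.502
```

Run:
```python
from h import *
c=cam('wrist');save(c,'w6')
go(0.665,-0.298,0.12,90.6)
```

```text
TURN [-0.002, 0.235, -0.003] SHIFT [-0.0714, 0.0073, 0.3404] | yaw -75.9 -> -89.4 q [-0.17, 0.04, 2.06, -0.0, 1.04, 1.16] tcp [0.513, 0.0149, 0.1263] t 8.3 op 0.5
```

View pics/w6.png

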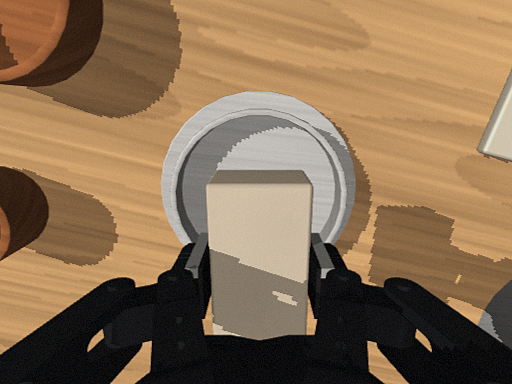

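The brick is held level at about (260,250), so I carry it to the board.

jog_arm(deltas=[[[0,0.08,0],[-0.008,-0.01,0.038],0.2],[[0,0.16,0],[-0.016,-0.01,0.076],0.2],[[0,0.235,0],[-0.024,-0.01,0.114],0.2],[[0,0.235,0],[-0.032,-0.01,0.152],0.2],[[0,0.235,0],[-0.04,-0.01,0.19],0.2],[[0,0.235,0],[-0.048,-0.01,0.228],0.2],[[0,0.235,0],[-0.056,-0.01,0.266],0.2],[[0,0.235,0],[-0.064,-0.01,0.304],0.2],[[0,0.235,0],[-0.071,-0.01,0.34],0.2],[[0,0.235,0],[-0.071,-0.01,0.34],0.2]])

```text
time: 9.13
eef_pos: [0.6644, -0.3037, 0.1335]
tcp_rot: [0.002, -0.706, 0.708, -0.003]
contact_force: [-0.8, 0.6, -0.6]
opening: 0.506
```

jog_arm(deltas=[[[0,0,0],[0,0.03,0],0.2],[[0,0,0],[0,0.055,0],0.2],[[0,0,0],[0,0.075,0],0.2],[[0,0,0],[0,0.075,0],0.2],[[0,0,0],[0,0.075,0],0.2],[[0,0,0],[0,0.075,0],0.2]])

```text
time: 9.63
eef_pos: [0.6646, -0.3036, 0.0586]
tcp_rot: [0.002, -0.706, 0.708, -0.003]
contact_force: [0.3, -0.5, -0.2]
opening: 0.5
```

Run:
```python
from h import *
c=cam('wrist');save(c,'w7')
go(0.665,-0.298,0.021,90.6)
```

```text
TURN [-0.004, -0.004, -0.003] SHIFT [0.0004, 0.039, -0.0062] | yaw -89.6 -> -89.4 q [-0.57, 0.57, 1.53, -0.0, 1.04, 1.0] tcp [0.6653, -0.3041, 0.06] t 9.68 op 0.5
```

View pics/w7.png

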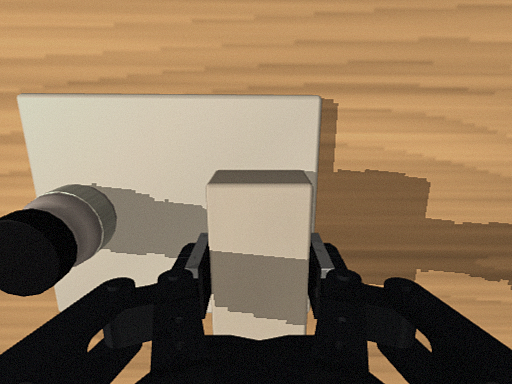

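The brick is over the board's right side, and the jar on the left at (40,250) is clear of it. Lowering.

jog_arm(deltas=[[[-0.004,0,-0.003],[0,0.015,-0.006],0.2],[[-0.004,0,-0.003],[0,0.028,-0.006],0.2],[[-0.004,0,-0.003],[0,0.036,-0.006],0.2],[[-0.004,0,-0.003],[0,0.039,-0.006],0.2],[[-0.004,0,-0.003],[0,0.039,-0.006],0.2],[[-0.004,0,-0.003],[0,0.039,-0.006],0.2]])

```text
time: 10.18
eef_pos: [0.6652, -0.2981, 0.0203]
tcp_rot: [-0.002, 0.707, -0.707, 0.002]
contact_force: [-0.1, -0.3, -1.2]
opening: 0.5
```

jog_arm(deltas=[[[0,0,0],[0,0.001,0],0.55],[[0,0,0],[0,0.001,0],0.65],[[0,0,0],[0,0.001,0],0.7],[[0,0,0],[0,-0.01,0],0.7],[[0,0,0],[0,-0.04,0],0.7],[[0,0,0],[0,-0.08,0],0.7],[[0,0,0],[0,-0.12,0],0.7],[[0,0,0],[0,-0.16,0],0.7],[[0,0,0],[0,-0.2,0],0.7],[[0,0,0],[0,-0.2,0],0.7]])

```text
time: 11.02
eef_pos: [0.6694, -0.3006, 0.2349]
tcp_rot: [-0.004, -0.703, 0.711, -0.008]
contact_force: [0.9, 0.1, 1.7]
opening: 0.699
```

Run:
```python
from h import *
c=cam('wrist');save(c,'w8');P=cloud(c);xy=(.665,-.298)
m=(P[...,2]>.034)&(P[...,2]<.05)&(np.hypot(*(P[...,:2]-xy).transpose(2,0,1))<.06)
print(cv2.minAreaRect(P[m][:,:2].astype(np.float32)),P[m][:,2].mean(),P[m][:,2].std())
print('jar',fit(P,.062,.08,(.667,-.19),.04))
print('cover',fit(P,.095,.113,(.443,-.32),.11))
t=cam('top');save(t,'top1');P=cloud(t)
for k,xy,r in(('a',(.6135,.2227),.085),('b',(.444,.381),.065),('c',(.444,.229),.055),('d',(.595,.388),.045)):
    print(k,fit(P,.044,.06,xy,r))
```

```text
((0.66512531042099, -0.29980960488319397), (0.07897862792015076, 0.044032126665115356), 0.3215869963169098) 0.041293439810100745 0.0008654336513844793
jar (array([ 0.66509275, -0.19320035]), np.float64(0.019816720738740325), 1260)
cover (array([ 0.44644955, -0.32162894]), np.float64(0.07703447226523094), 1230)
a (array([0.61355911, 0.22298533]), np.float64(0.061532292635718584), 259)
b (array([0.44389584, 0.38101627]), np.float64(0.04953993139121495), 221)
c (array([0.44400348, 0.22854947]), np.float64(0.036829126374601465), 154)
d (array([0.59627324, 0.38809937]), np.float64(0.02526474376638908), 101)
```

View pics/w8.png

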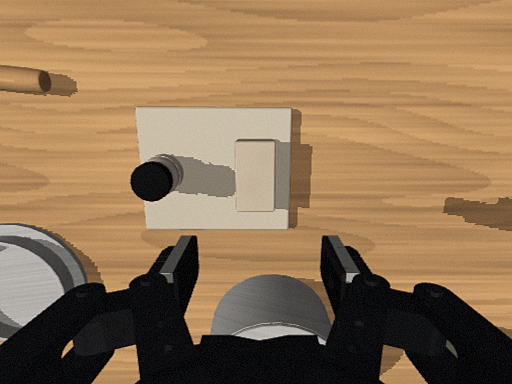

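View pics/top1.png

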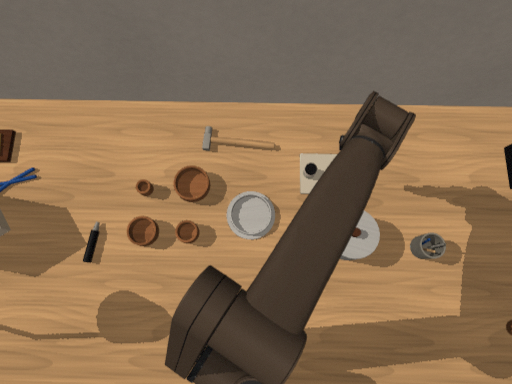

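The brick lies flat at (255,175) and the jar stands at (152,181), both well inside the board's edges, so step 1 is met. The cups have not moved. Next is cup a, pinched by its −y wall.

```bash
python3 -c "
from h import *
go(0.60,0.17,0.24,90)"
```

```text
TURN [-0.004, 0.006, -0.007] SHIFT [0.0636, -0.0167, -0.4693] | yaw -89.6 -> -90 q [-0.56, 0.41, 1.43, 0.0, 1.29, 1.0] tcp [0.6667, -0.299, 0.2257] t 11.12 op 0.7
```

jog_arm(deltas=[[[-0.004,0.006,-0.007],[0.064,-0.017,-0.47],0.6],[[-0.004,0.006,-0.007],[0.064,-0.017,-0.47],0.6],[[-0.004,0.006,-0.007],[0.064,-0.017,-0.47],0.6],[[-0.004,0.006,-0.007],[0.064,-0.017,-0.47],0.6],[[-0.004,0.006,-0.007],[0.064,-0.017,-0.47],0.6],[[-0.004,0.006,-0.007],[0.064,-0.017,-0.47],0.6],[[-0.004,0.006,-0.007],[0.064,-0.017,-0.47],0.6],[[-0.004,0.006,-0.007],[0.064,-0.017,-0.47],0.6],[[-0.004,0.006,-0.007],[0.064,-0.017,-0.47],0.6],[[-0.004,0.006,-0.007],[0.064,-0.017,-0.47],0.4]])

```text
time: 11.95
eef_pos: [0.6058, 0.116, 0.2359]
tcp_rot: [0.001, -0.707, 0.707, 0.001]
contact_force: [0.9, -0.2, 0.2]
opening: 0.473
```

jog_arm(deltas=[[[0,0,0],[0,0,-0.03],0.4],[[0,0,0],[0,0,-0.055],0.4],[[0,0,0],[0,0,-0.055],0.4],[[0,0,0],[0,0,-0.055],0.4]])

```text
time: 12.28
eef_pos: [0.6045, 0.1721, 0.2338]
tcp_rot: [0.004, -0.707, 0.707, 0.002]
contact_force: [0.5, -0.3, -0.9]
opening: 0.4
```

Run:
```python
from h import *
c=cam('wrist');save(c,'w9');P=cloud(c)
for k,xy,r in(('a',(.6135,.2227),.08),('b',(.444,.381),.065),('c',(.444,.229),.055),('d',(.595,.388),.045)):
    print(k,fit(P,.044,.06,xy,r))
f=fit(P,.044,.06,(.6135,.2227),.08)[0]
go(f[0],f[1]-.058,0.027,90)
```

```text
a (array([0.61235089, 0.22141699]), np.float64(0.06150920269727039), 2818)
b (array([0.44317494, 0.37929557]), np.float64(0.049721592733460246), 1023)
c (array([0.44329695, 0.22529923]), np.float64(0.036025132665721), 546)
d (array([0.59553843, 0.38693123]), np.float64(0.025789975958115066), 1190)
TURN [-0.001, 0.001, 0.007] SHIFT [-0.0089, 0.2071, 0.0074] | yaw -89.9 -> -90 q [0.11, 0.19, 1.69, -0.0, 1.27, 1.68] tcp [0.6049, 0.171, 0.2342] t 12.33 op 0.4
```

View pics/w9.png

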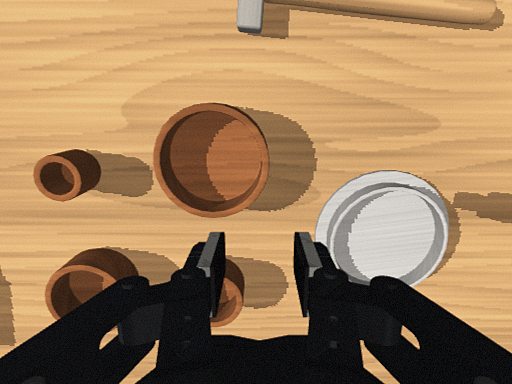

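Cup a is at (212,160) and the dish at (388,228). Descending onto a's near wall.

jog_arm(deltas=[[[0,0,0.007],[-0.009,0.035,0.007],0.4],[[0,0,0.007],[-0.009,0.07,0.007],0.4],[[0,0,0.007],[-0.009,0.105,0.007],0.4],[[0,0,0.007],[-0.009,0.14,0.007],0.4],[[0,0,0.007],[-0.009,0.165,0.007],0.4],[[0,0,0.007],[-0.009,0.185,0.007],0.4],[[0,0,0.007],[-0.009,0.2,0.007],0.4],[[0,0,0.007],[-0.009,0.207,0.007],0.4],[[0,0,0.007],[-0.009,0.207,0.007],0.4],[[0,0,0.007],[-0.009,0.207,0.007],0.4]])

```text
time: 13.17
eef_pos: [0.6131, 0.1633, 0.0277]
tcp_rot: [-0.0, -0.707, 0.707, -0.0]
contact_force: [-0.5, -0.0, 0.3]
opening: 0.401
```

Run:
```python
from h import *
c=cam('wrist');save(c,'w10')
go(.6124,.1634,0.027,90)
```

```text
TURN [-0.001, 0.001, -0.003] SHIFT [0.0013, 0.0016, 0.0001] | yaw -90.0 -> -90 q [0.1, 0.43, 1.79, -0.0, 0.91, 1.67] tcp [0.6137, 0.1635, 0.0286] t 13.22 op 0.4
```

View pics/w10.png

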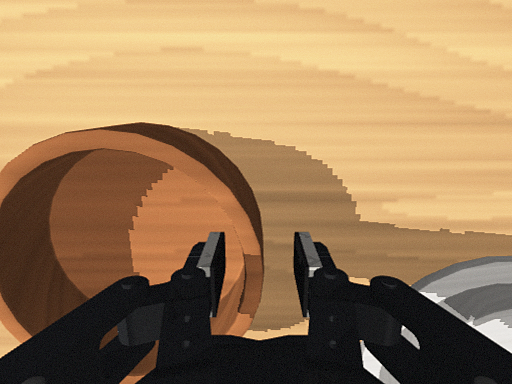

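a's wall, near column 252, lies between the fingers at columns 215 and 305. Closing, then a small test lift.

jog_arm(deltas=[[[0,0,0],[0,0.001,0],0.1],[[0,0,0],[0,0.001,0],0],[[0,0,0],[0,0.001,0],0],[[0,0,0],[0,0.001,0],0],[[0,0,0],[0,0.001,0],0],[[0,0,0],[0,-0.01,0],0],[[0,0,0],[0,-0.02,0],0],[[0,0,0],[0,-0.04,0],0],[[0,0,0],[0,-0.06,0],0],[[0,0,0],[0,-0.06,0],0]], force=70)

```text
time: 14.05
eef_pos: [0.6164, 0.164, 0.0937]
tcp_rot: [-0.004, -0.707, 0.707, -0.004]
contact_force: [0.9, -0.5, -0.9]
opening: 0.076
```

Run:
```python
from h import *
c=cam('wrist');save(c,'w11');P=cloud(c)
s=ctrl.get_state()
# rim plane: circle of points highest near expected
h=s['eef_pos'][2]-.0275+.052
f=fit(P,h-.006,h+.006,(.6124,.2214),.085);print(f,s['contact_force'],s['wrist_torque'],s['opening'])
m=(abs(P[...,2]-h)<.012)&(np.hypot(P[...,0]-.6124,P[...,1]-.2214)<.066)&(np.hypot(P[...,0]-.6124,P[...,1]-.2214)>.052)
q=P[m];A=np.c_[q[:,:2]-[.6124,.2214],np.ones(len(q))];print(np.linalg.lstsq(A,q[:,2],rcond=None)[0],h,len(q))
go(.510,.0124-.058,0.15,90)
```

```text
(array([0.61165477, 0.21672348]), np.float64(0.06365046352464404), 11625) [-0.41953112 -0.48649852 -2.22175285] [-0.14231555  0.05856104 -0.10749733] 0.07507964071693417
[ 0.00686001 -0.0203038   0.11370302] 0.11615725500425178 12320
TURN [-0.0, 0.001, -0.009] SHIFT [0.1051, -0.0592, 0.2094] | yaw -90.0 -> -90 q [0.1, 0.34, 1.78, -0.0, 1.01, 1.67] tcp [0.6154, 0.1639, 0.0917] t 14.1 op 0.08
```

View pics/w11.png

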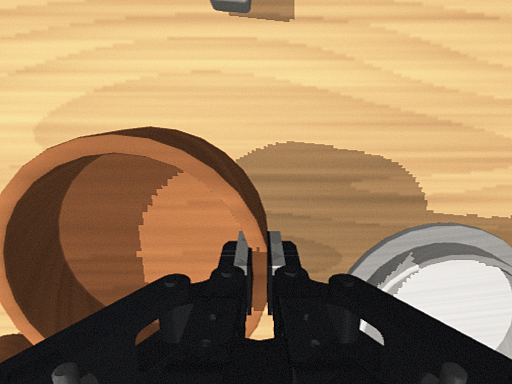

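Cup a is held level. Now the move over the dish.

jog_arm(deltas=[[[0,0,0],[0.0,-0.03,0.0],0],[[0,0,0],[0.01,-0.05,0.02],0],[[0,0,0],[0.025,-0.05,0.05],0],[[0,0,0],[0.04,-0.05,0.08],0],[[0,0,0],[0.055,-0.05,0.11],0],[[0,0,0],[0.07,-0.05,0.14],0],[[0,0,0],[0.085,-0.05,0.17],0],[[0,0,0],[0.095,-0.05,0.195],0],[[0,0,0],[0.103,-0.05,0.209],0],[[0,0,0],[0.103,-0.05,0.209],0]])

```text
time: 14.93
eef_pos: [0.5099, -0.0473, 0.1391]
tcp_rot: [-0.003, -0.707, 0.707, -0.001]
contact_force: [0.5, -0.3, -1.6]
opening: 0.075
```

jog_arm(deltas=[[[0,0,0],[0,0.03,0],0],[[0,0,0],[0,0.055,0],0],[[0,0,0],[0,0.055,0],0],[[0,0,0],[0,0.055,0],0]])

```text
time: 15.27
eef_pos: [0.5085, -0.0462, 0.082]
tcp_rot: [0.001, 0.708, -0.707, -0.001]
contact_force: [-0.2, -0.2, -1.9]
opening: 0.078
```

```bash
cat >> h.py <<'E'
def cups(c,P):
    h=cv2.cvtColor(c['pixels'],cv2.COLOR_BGR2HSV)
    return (h[...,0]<13)&(h[...,1]>120)
E
python3 - <<'E'
from h import *
c=cam('wrist');save(c,'w12');P=cloud(c)
s=ctrl.get_state();e=s['eef_pos']
h=e[2]-.0275+.052
Q=P.copy();Q[~cups(c,P)]=9
k=cups(c,P);cv2.imwrite('pics/m12.png',k.astype(np.uint8)*255)
print(fit(Q,h-.008,h+.006,(e[0],e[1]+.058),.07))
print('dish',fit(P,.024,.0305,(.51,.0125),.085))
go(.511,.0124-.058,0.036,90)
E
```

```text
(array([0.50607392, 0.00890485]), np.float64(0.06101113382200497), 8232)
dish (array([0.51176048, 0.01182447]), np.float64(0.06995250056029846), 2303)
TURN [0.0, -0.002, -0.004] SHIFT [-0.0007, 0.0479, -0.001] | yaw -90.1 -> -90 q [-0.29, 0.1, 2.08, 0.0, 0.95, 1.28] tcp [0.5101, -0.0466, 0.0838] t 15.32 op 0.08
```

View pics/w12.png

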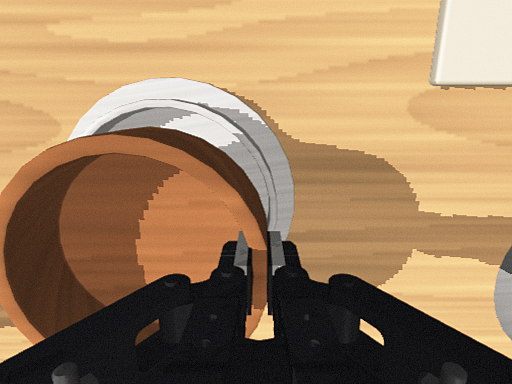

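The cup hangs over the dish, with the gripper at (260,270). I shift about 2 mm and lower into the wall's opening.

jog_arm(deltas=[[[0,0,0],[-0.0025,0.01,-0.002],0],[[0,0,0],[-0.0025,0.02,-0.002],0],[[0,0,0],[-0.0025,0.026,-0.002],0],[[0,0,0],[-0.0025,0.031,-0.002],0],[[0,0,0],[-0.0025,0.035,-0.002],0],[[0,0,0],[-0.0025,0.035,-0.002],0]])

```text
time: 15.82
eef_pos: [0.512, -0.0444, 0.0478]
tcp_rot: [0.001, 0.707, -0.707, 0.0]
contact_force: [-0.0, -0.4, -3.3]
opening: 0.079
```

Run:
```python
from h import *
c=cam('wrist');save(c,'w13')
print(ctrl.get_state()['contact_force'])
go(.5125,-.0446,0.0355,90)
```

```text
[ 0.17325812 -0.34904844 -2.48338066]
TURN [0.0, -0.002, -0.003] SHIFT [-0.0001, 0.0128, 0.0001] | yaw -90.1 -> -90 q [-0.28, 0.17, 2.09, 0.0, 0.88, 1.29] tcp [0.5124, -0.0445, 0.0483] t 15.87 op 0.08
```

View pics/w13.png

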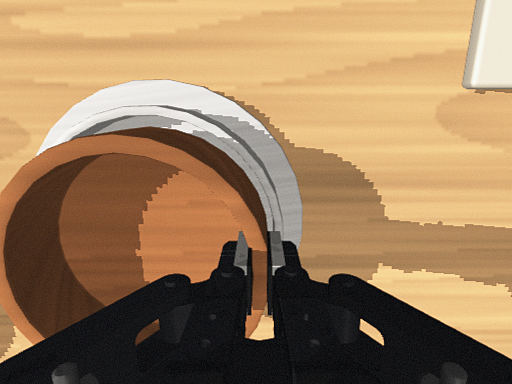

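The force is unchanged, so the cup's foot is inside the wall. Lowering the rest.

jog_arm(deltas=[[[0,0,0],[0,0.004,0],0],[[0,0,0],[0,0.008,0],0],[[0,0,0],[0,0.011,0],0],[[0,0,0],[0,0.012,0],0],[[0,0,0],[0,0.012,0],0]])

```text
time: 16.28
eef_pos: [0.5126, -0.0448, 0.0378]
tcp_rot: [0.001, 0.707, -0.707, 0.0]
contact_force: [-4.8, 0.5, 8.7]
opening: 0.077
```

jog_arm(deltas=[[[0,0,0],[0,0,0],0.15],[[0,0,0],[0,0,0],0.25],[[0,0,0],[0,0,0],0.3],[[0,0,0],[0,-0.02,0],0.35],[[0,0,0],[0,-0.06,0],0.35],[[0,0,0],[0,-0.1,0],0.4],[[0,0,0],[0,-0.14,0],0.4],[[0,0,0],[0,-0.18,0],0.4],[[0,0,0],[0,-0.2,0],0.4],[[0,0,0],[0,-0.2,0],0.4]])

```text
time: 17.12
eef_pos: [0.5155, -0.0457, 0.2448]
tcp_rot: [-0.005, -0.706, 0.708, -0.005]
contact_force: [-0.2, -0.2, 0.9]
opening: 0.4
```

Run:
```python
from h import *
c=cam('wrist');save(c,'w14');P=cloud(c);Q=P.copy();Q[~cups(c,P)]=9
f=fit(Q,.052,.068,(.51,.0124),.08);print(f)
m=(abs(Q[...,2]-.06)<.012)&(abs(np.hypot(Q[...,0]-f[0][0],Q[...,1]-f[0][1])-.058)<.003)
q=Q[m];A=np.c_[q[:,:2]-f[0],np.ones(len(q))];print(np.linalg.lstsq(A,q[:,2],rcond=None)[0],len(q))
print('dish wall',fit(P,.022,.0305,(.51,.0125),.085))
go(.47,.25,0.24,90)
```

```text
(array([0.50985059, 0.01049763]), np.float64(0.06131561643277522), 2349)
[ 0.0004499  -0.00085207  0.05923733] 1648
dish wall (array([0.51432356, 0.00965309]), np.float64(0.06819625049110092), 2470)
TURN [-0.002, -0.001, -0.009] SHIFT [0.0444, 0.0004, -0.2952] | yaw -90.1 -> -90 q [-0.29, -0.08, 1.96, 0.0, 1.26, 1.29] tcp [0.514, -0.0453, 0.2412] t 17.17 op 0.4
```

View pics/w14.png

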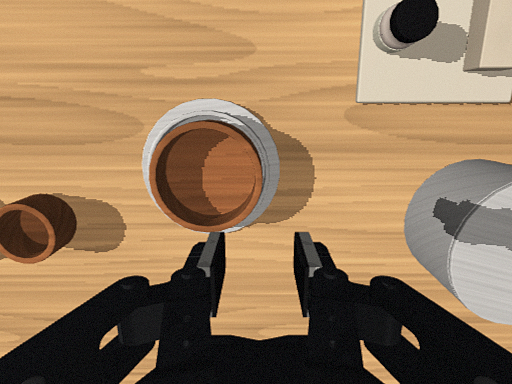

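Cup a sits level in the dish, with its rim seen at (208,175) and measured at 59 mm height. Next is cup b.

jog_arm(deltas=[[[0,0,-0.009],[0.1,0,-0.315],0.4],[[0,0,-0.009],[0.1,0,-0.315],0.4],[[0,0,-0.009],[0.1,0,-0.315],0.4],[[0,0,-0.009],[0.1,0,-0.315],0.4],[[0,0,-0.009],[0.1,0,-0.315],0.4],[[0,0,-0.009],[0.1,0,-0.315],0.4],[[0,0,-0.009],[0.1,0,-0.315],0.4],[[0,0,-0.009],[0.1,0,-0.315],0.4],[[0,0,-0.009],[0.1,0,-0.315],0.4],[[0,0,-0.009],[0.1,0,-0.315],0.4]])

```text
time: 18.0
eef_pos: [0.4125, 0.2711, 0.2373]
tcp_rot: [0.003, -0.706, 0.708, 0.0]
contact_force: [-1.2, -0.6, -0.6]
opening: 0.399
```

Run:
```python
from h import *
c=cam('wrist');save(c,'w15');P=cloud(c);Q=P.copy();Q[~cups(c,P)]=9
f=fit(Q,.044,.06,(.443,.38),.065);print(f,fit(Q,.044,.06,(.444,.227),.05),fit(Q,.044,.06,(.595,.387),.05))
go(f[0][0],f[0][1]-.046,0.034,90)
```

```text
(array([0.44253961, 0.3794845 ]), np.float64(0.04936296452056975), 2084) (array([0.44272908, 0.22834354]), np.float64(0.0371319253862952), 1413) (array([0.59445542, 0.38712278]), np.float64(0.025142065815566942), 157)
TURN [-0.003, 0.001, 0.004] SHIFT [-0.0301, 0.2033, -0.0642] | yaw -90.0 -> -90 q [0.37, -0.12, 2.0, -0.0, 1.27, 1.94] tcp [0.4132, 0.2699, 0.2376] t 18.05 op 0.4
```

View pics/w15.png

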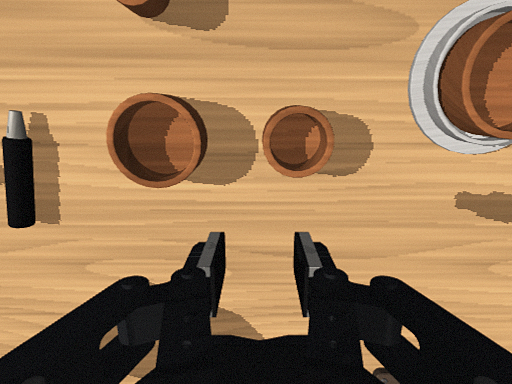

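b is at (157,140), c at (299,141). Moving onto b's right wall.

jog_arm(deltas=[[[-0.003,0,0.004],[-0.02,0,-0.035],0.4],[[-0.003,0,0.004],[-0.03,0.02,-0.064],0.4],[[-0.003,0,0.004],[-0.03,0.06,-0.064],0.4],[[-0.003,0,0.004],[-0.03,0.1,-0.064],0.4],[[-0.003,0,0.004],[-0.03,0.14,-0.064],0.4],[[-0.003,0,0.004],[-0.03,0.17,-0.064],0.4],[[-0.003,0,0.004],[-0.03,0.19,-0.064],0.4],[[-0.003,0,0.004],[-0.03,0.201,-0.064],0.4],[[-0.003,0,0.004],[-0.03,0.203,-0.064],0.4],[[-0.003,0,0.004],[-0.03,0.203,-0.064],0.4]])

```text
time: 18.88
eef_pos: [0.4428, 0.3322, 0.0338]
tcp_rot: [-0.0, -0.707, 0.707, 0.001]
contact_force: [0.1, 0.8, -0.3]
opening: 0.399
```

Run:
```python
from h import *
c=cam('wrist');save(c,'w16')
go(.4425,.3335,0.034,90)
```

```text
TURN [0.0, -0.001, -0.002] SHIFT [0.0011, 0.0011, -0.0006] | yaw -90.0 -> -90 q [0.46, 0.27, 2.0, -0.0, 0.87, 2.03] tcp [0.4436, 0.3329, 0.0351] t 18.93 op 0.4
```

View pics/w16.png

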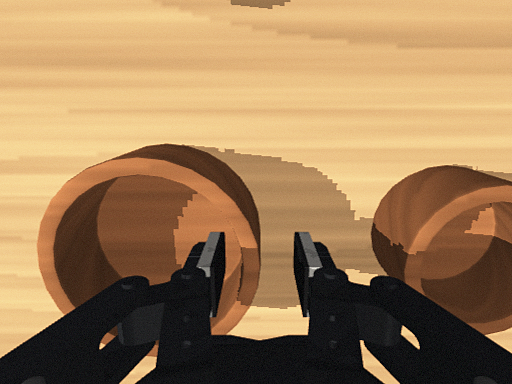

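b's wall, near column 250, is between the fingers. Closing and lifting.

jog_arm(deltas=[[[0,0,0],[0.001,0,0],0.1],[[0,0,0],[0.001,0,0],0],[[0,0,0],[0.001,0,0],0],[[0,0,0],[0.001,0,0],0],[[0,0,0],[0.001,0,0],0],[[0,0,0],[0,-0.01,0],0],[[0,0,0],[0,-0.03,0],0],[[0,0,0],[0,-0.06,0],0],[[0,0,0],[0,-0.09,0],0],[[0,0,0],[0,-0.11,0],0]], force=70)

```text
time: 19.77
eef_pos: [0.4438, 0.3333, 0.1482]
tcp_rot: [0.001, 0.708, -0.707, 0.001]
contact_force: [0.2, 0.4, -0.9]
opening: 0.072
```

```bash
cat >> h.py <<'E'
def held(c,depth,rad,off):
    s=ctrl.get_state();e=s['eef_pos'];P=cloud(c);Q=P.copy();Q[~cups(c,P)]=9
    h=e[2]+depth
    f=fit(Q,h-.008,h+.006,(e[0]+off[0],e[1]+off[1]),rad+.008)
    m=(abs(Q[...,2]-h)<.012)&(abs(np.hypot(Q[...,0]-f[0][0],Q[...,1]-f[0][1])-rad+.004)<.003)
    q=Q[m];A=np.c_[q[:,:2]-f[0],np.ones(len(q))]
    print('held centre-tcp',f[0]-e[:2],'r',f[1],'slope',np.linalg.lstsq(A,q[:,2]-e[2],rcond=None)[0].round(4),'op',s['opening'].round(3),'F',s['contact_force'].round(1))
E
python3 - <<'E'
from h import *
c=cam('wrist');save(c,'w17');held(c,.018,.05,(0,.046))
go(.510,.0105-.046,0.15,90)
E
```

```text
Traceback (most recent call last):
  File "h.py", line 42, in held
    print('held centre-tcp',f[0]-e[:2],'r',f[1],'slope',np.linalg.lstsq(A,q[:,2]-e[2],rcond=None)[0].round(4),'op',s['opening'].round(3),'F',s['contact_force'].round(1))
                                                                                                                   ^^^^^^^^^^^^^^^^^^
AttributeError: 'float' object has no attribute 'round'
```

View pics/w17.png

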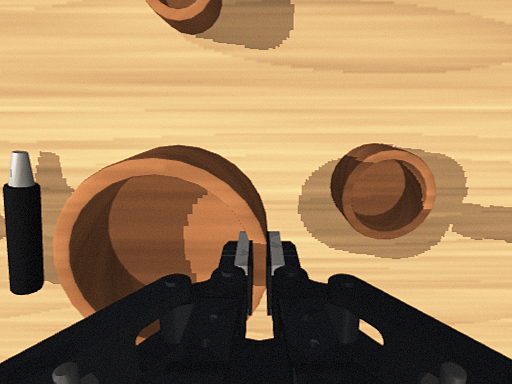

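b is held level at (165,245), clear of c. Moving to the dish.

```bash
sed -i "s/s\['opening'\].round(3)/round(s['opening'],3)/" h.py
python3 - <<'E'
from h import *
c=cam('wrist');held(c,.018,.05,(0,.046))
go(.511,.0105-.046,0.15,90)
E
```

```text
held centre-tcp [-0.00086747  0.04371824] r 0.04952953033636863 slope [0.0056 0.003  0.0161] op 0.068 F [ 0.6 -0.5 -0.9]
TURN [0.004, -0.0, -0.01] SHIFT [-0.0654, -0.0007, 0.3698] | yaw -90.0 -> -90 q [0.46, 0.1, 1.94, -0.0, 1.08, 2.03] tcp [0.4457, 0.3343, 0.1502] t 19.87 op 0.07
```

jog_arm(deltas=[[[0,0,0],[-0.007,0,0.041],0],[[0,0,0],[-0.014,0,0.082],0],[[0,0,0],[-0.021,0,0.123],0],[[0,0,0],[-0.028,0,0.164],0],[[0,0,0],[-0.035,0,0.205],0],[[0,0,0],[-0.042,0,0.246],0],[[0,0,0],[-0.05,0,0.287],0],[[0,0,0],[-0.058,0,0.328],0],[[0,0,0],[-0.065,0,0.369],0],[[0,0,0],[-0.065,0,0.369],0]])

```text
time: 20.7
eef_pos: [0.511, -0.0409, 0.1484]
tcp_rot: [0.006, 0.708, -0.707, 0.001]
contact_force: [-0.0, -0.3, -0.8]
opening: 0.071
```

jog_arm(deltas=[[[0,0,0],[0,0.02,0],0],[[0,0,0],[0,0.04,0],0],[[0,0,0],[0,0.045,0],0],[[0,0,0],[0,0.045,0],0]])

```text
time: 21.03
eef_pos: [0.5087, -0.0398, 0.1002]
tcp_rot: [0.003, 0.708, -0.706, -0.002]
contact_force: [-0.1, -0.1, -1.4]
opening: 0.073
```

Run:
```python
from h import *
c=cam('wrist');save(c,'w18');held(c,.018,.05,(0,.046))
P=cloud(c);Q=P.copy();Q[~cups(c,P)]=9
print('a',fit(Q,.053,.064,(.51,.0105),.066))
go(.5105,-.034,0.062,90)
```

```text
held centre-tcp [-0.00193201  0.04383536] r 0.04929077052474055 slope [-0.0052 -0.001   0.012 ] op 0.077 F [ 0.6  0.6 -1.3]
a (array([0.51084307, 0.01035382]), np.float64(0.06042289296896717), 2914)
TURN [0.003, -0.006, -0.006] SHIFT [-0.0002, 0.0399, -0.0059] | yaw -90.4 -> -90 q [-0.28, 0.07, 2.08, 0.0, 0.99, 1.3] tcp [0.51, -0.04, 0.1018] t 21.08 op 0.08
```

View pics/w18.png

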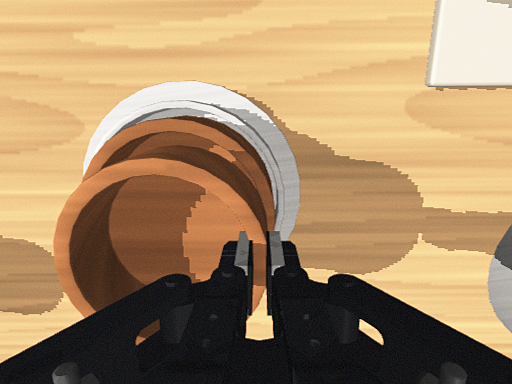

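b hangs over a. I shift 6 mm in y and 2 mm in x first, then lower.

jog_arm(deltas=[[[0,0.006,-0.006],[-0.002,0,-0.006],0],[[0,0.006,-0.006],[-0.002,0,-0.006],0],[[0,0.006,-0.006],[-0.002,0.008,-0.006],0],[[0,0.006,-0.006],[-0.002,0.014,-0.006],0],[[0,0.006,-0.006],[-0.002,0.018,-0.006],0],[[0,0.006,-0.006],[-0.002,0.018,-0.006],0]])

```text
time: 21.58
eef_pos: [0.5112, -0.0336, 0.0825]
tcp_rot: [0.003, 0.708, -0.706, -0.005]
contact_force: [-0.2, -0.1, -0.6]
opening: 0.073
```

Run:
```python
from h import *
c=cam('wrist');save(c,'w19');held(c,.015,.05,(0,.044))
go(.512,-.034,0.062,90)
```

```text
held centre-tcp [-0.00080712  0.04377198] r 0.04954079632640422 slope [-0.0097  0.0003  0.0132] op 0.069 F [-0.2 -0.3 -1.1]
TURN [0.003, -0.012, 0.002] SHIFT [-0.0005, 0.021, 0.0003] | yaw -90.7 -> -90 q [-0.27, 0.11, 2.08, 0.0, 0.96, 1.32] tcp [0.5115, -0.0337, 0.083] t 21.63 op 0.07
```

View pics/w19.png

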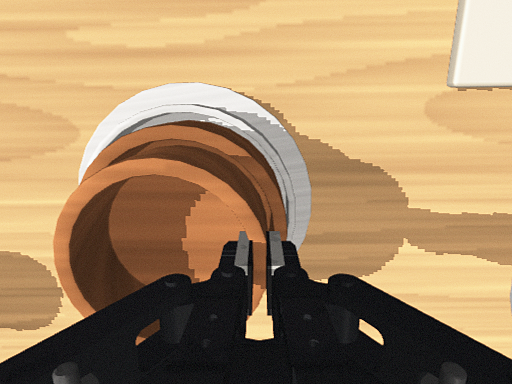

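Force is still at its free value, so I continue down.

jog_arm(deltas=[[[0,-0.012,0],[0,0.004,0],0],[[0,-0.012,0],[0,0.008,0],0],[[0,-0.012,0],[0,0.012,0],0],[[0,-0.012,0],[0,0.016,0],0],[[0,-0.012,0],[0,0.018,0],0],[[0,-0.012,0],[0,0.018,0],0]])

```text
time: 22.13
eef_pos: [0.511, -0.0336, 0.0642]
tcp_rot: [-0.001, 0.708, -0.706, -0.001]
contact_force: [-1.0, 0.0, -1.2]
opening: 0.074
```

jog_arm(deltas=[[[0,0,0],[0,0.001,0],0.12],[[0,0,0],[0,0.001,0],0.2],[[0,0,0],[0,0.001,0],0.3],[[0,0,0],[0,-0.02,0],0.35],[[0,0,0],[0,-0.06,0],0.35],[[0,0,0],[0,-0.1,0],0.4],[[0,0,0],[0,-0.14,0],0.4],[[0,0,0],[0,-0.17,0],0.4],[[0,0,0],[0,-0.17,0],0.4]])

```text
time: 22.88
eef_pos: [0.5157, -0.0352, 0.2436]
tcp_rot: [-0.004, -0.707, 0.707, -0.004]
contact_force: [0.8, -0.5, 0.9]
opening: 0.398
```

Run:
```python
from h import *
c=cam('wrist');save(c,'w20');P=cloud(c);Q=P.copy();Q[~cups(c,P)]=9
f=fit(Q,.066,.082,(.51,.0104),.08);print('b',f)
m=(abs(Q[...,2]-.074)<.012)&(abs(np.hypot(Q[...,0]-f[0][0],Q[...,1]-f[0][1])-.046)<.003)
q=Q[m];A=np.c_[q[:,:2]-f[0],np.ones(len(q))];print(np.linalg.lstsq(A,q[:,2],rcond=None)[0],len(q))
print('a',fit(Q,.053,.064,(.51,.0104),.08))
go(.41,.15,0.24,90)
```

```text
b (array([0.51033054, 0.00885052]), np.float64(0.04956104202246474), 2046)
[ 4.05459128e-04 -4.88527485e-05  7.32433473e-02] 1442
a (array([0.50997476, 0.01053042]), np.float64(0.0612407406602449), 2488)
TURN [0.001, -0.0, -0.007] SHIFT [0.1042, -0.0008, -0.1848] | yaw -90.0 -> -90 q [-0.27, -0.08, 1.96, 0.0, 1.26, 1.3] tcp [0.5142, -0.0348, 0.2398] t 22.93 op 0.4
```

View pics/w20.png

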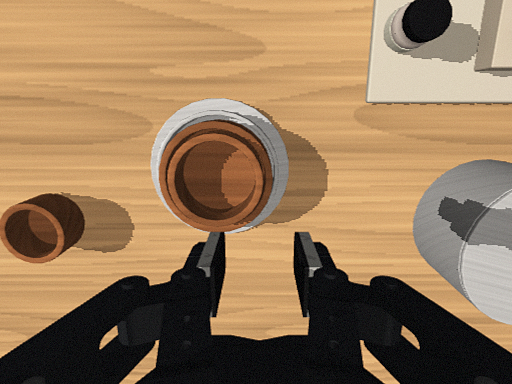

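b is nested level inside a, with its rim at (218,180) and measured at 73 mm height. Now cup c.

jog_arm(deltas=[[[0,0,-0.007],[0.02,0,-0.035],0.4],[[0,0,-0.007],[0.04,0,-0.07],0.4],[[0,0,-0.007],[0.06,0,-0.105],0.4],[[0,0,-0.007],[0.08,0,-0.14],0.4],[[0,0,-0.007],[0.1,0,-0.175],0.4],[[0,0,-0.007],[0.1,0,-0.185],0.4],[[0,0,-0.007],[0.1,0,-0.185],0.4]])

```text
time: 23.52
eef_pos: [0.4127, 0.1521, 0.238]
tcp_rot: [-0.002, 0.707, -0.707, 0.001]
contact_force: [0.8, -0.6, 0.5]
opening: 0.404
```

Run:
```python
from h import *
c=cam('wrist');save(c,'w21');P=cloud(c);Q=P.copy();Q[~cups(c,P)]=9
f=fit(Q,.044,.06,(.443,.228),.055);print(f)
go(f[0][0],f[0][1]-.034,0.034,90)
```

```text
(array([0.44289494, 0.22745096]), np.float64(0.03731483327227124), 1460)
TURN [0.0, 0.003, 0.001] SHIFT [-0.0298, 0.2042, -0.0425] | yaw -89.8 -> -90 q [0.12, -0.26, 2.12, 0.0, 1.29, 1.69] tcp [0.4135, 0.1508, 0.2382] t 23.57 op 0.4
```

View pics/w21.png

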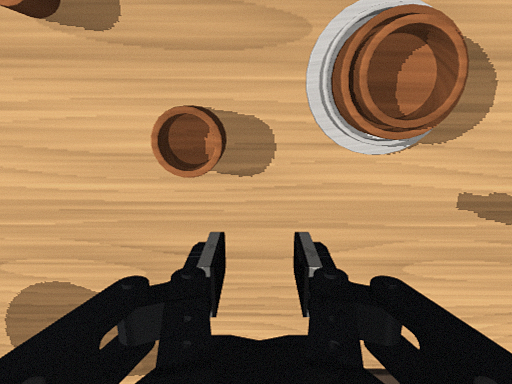

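c is at (190,141). Descending on its right wall.

jog_arm(deltas=[[[0,0.003,0],[-0.03,0,-0.03],0.4],[[0,0.003,0],[-0.03,0.03,-0.042],0.4],[[0,0.003,0],[-0.03,0.07,-0.042],0.4],[[0,0.003,0],[-0.03,0.11,-0.042],0.4],[[0,0.003,0],[-0.03,0.145,-0.042],0.4],[[0,0.003,0],[-0.03,0.175,-0.042],0.4],[[0,0.003,0],[-0.03,0.195,-0.042],0.4],[[0,0.003,0],[-0.03,0.204,-0.042],0.4],[[0,0.003,0],[-0.03,0.204,-0.042],0.4],[[0,0.003,0],[-0.03,0.204,-0.042],0.4]])

```text
time: 24.4
eef_pos: [0.444, 0.1922, 0.0343]
tcp_rot: [-0.0, -0.707, 0.707, 0.001]
contact_force: [-0.1, 0.1, 0.8]
opening: 0.401
```

Run:
```python
from h import *
c=cam('wrist');save(c,'w22')
go(.4429,.1935,0.034,90)
```

```text
TURN [0.0, -0.001, -0.001] SHIFT [0.0018, 0.0013, -0.0009] | yaw -90.1 -> -90 q [0.2, 0.13, 2.16, 0.0, 0.85, 1.77] tcp [0.4447, 0.1926, 0.0353] t 24.45 op 0.41
```

View pics/w22.png

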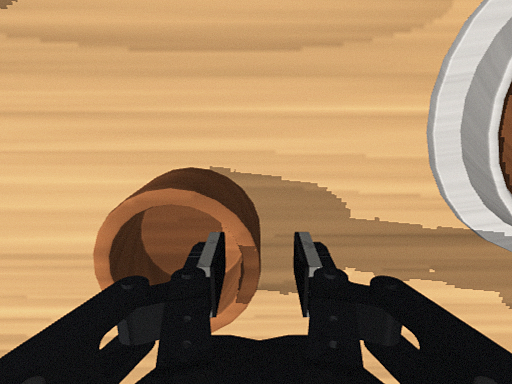

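c's wall (column 250) is between the fingers. Closing and lifting.

jog_arm(deltas=[[[0,0,0],[0.002,0,0],0.1],[[0,0,0],[0.002,0,0],0],[[0,0,0],[0.002,0,0],0],[[0,0,0],[0.002,0,0],0],[[0,0,0],[0.002,0,0],0],[[0,0,0],[0.001,-0.01,0],0],[[0,0,0],[0,-0.03,0],0],[[0,0,0],[0,-0.06,0],0],[[0,0,0],[0,-0.1,0],0],[[0,0,0],[0,-0.12,0],0]], force=70)

```text
time: 25.28
eef_pos: [0.4459, 0.193, 0.1599]
tcp_rot: [0.002, 0.708, -0.707, 0.002]
contact_force: [1.5, -0.4, -0.2]
opening: 0.078
```

Run:
```python
from h import *
c=cam('wrist');save(c,'w23');held(c,.016,.038,(0,.032))
go(.5115,.0089-.032,0.16,90)
```

```text
held centre-tcp [-0.00171412  0.03105021] r 0.03743728835046516 slope [-0.005   0.0078  0.0106] op 0.084 F [1.7 1.5 1.5]
TURN [0.003, -0.001, -0.012] SHIFT [-0.0634, 0.0036, 0.2166] | yaw -90.0 -> -90 q [0.2, -0.07, 2.09, 0.0, 1.1, 1.77] tcp [0.4482, 0.1935, 0.1634] t 25.33 op 0.08
```

View pics/w23.png

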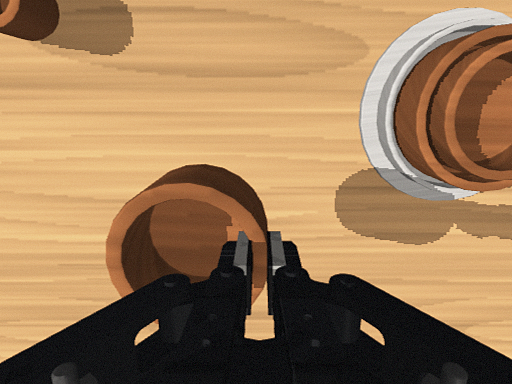

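c is held at (185,240). Moving over the nest.

jog_arm(deltas=[[[0,0,-0.012],[-0.01,0,0.036],0],[[0,0,-0.012],[-0.02,0,0.072],0],[[0,0,-0.012],[-0.03,0,0.108],0],[[0,0,-0.012],[-0.04,0,0.144],0],[[0,0,-0.012],[-0.05,0,0.18],0],[[0,0,-0.012],[-0.064,0,0.216],0],[[0,0,-0.012],[-0.064,0,0.216],0],[[0,0,-0.012],[-0.064,0.02,0.216],0],[[0,0,-0.012],[-0.064,0.04,0.216],0],[[0,0,-0.012],[-0.064,0.04,0.216],0]])

```text
time: 26.17
eef_pos: [0.5091, -0.0216, 0.1195]
tcp_rot: [-0.002, 0.709, -0.705, -0.003]
contact_force: [-1.1, 0.8, -1.2]
opening: 0.079
```

Run:
```python
from h import *
c=cam('wrist');save(c,'w24');held(c,.013,.038,(0,.031))
P=cloud(c);Q=P.copy();Q[~cups(c,P)]=9
print('b',fit(Q,.067,.078,(.51,.0089),.054))
go(.512,-.0221,0.078,90)
```

```text
held centre-tcp [-0.0007104   0.03065599] r 0.03812030936675694 slope [-0.0036  0.0125  0.0116] op 0.079 F [ 0.1  0.3 -0.8]
b (array([0.51037865, 0.00907142]), np.float64(0.04950527277711069), 2351)
TURN [0.004, -0.001, 0.006] SHIFT [-0.0021, 0.0433, 0.0007] | yaw -90.0 -> -90 q [-0.24, 0.05, 2.06, 0.0, 1.04, 1.33] tcp [0.5101, -0.0216, 0.1213] t 26.22 op 0.08
```

View pics/w24.png

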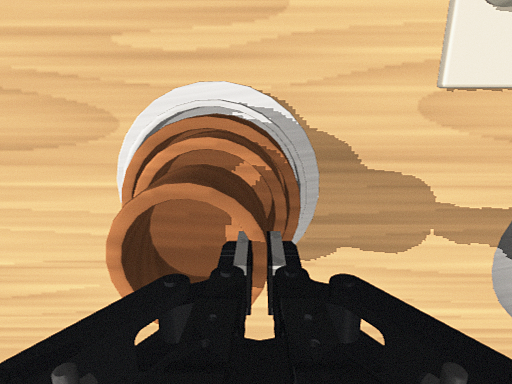

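c is over b and within about 1 mm laterally. Lowering.

jog_arm(deltas=[[[0.002,0,0.004],[-0.0015,0.012,0],0],[[0.002,0,0.004],[-0.0015,0.02,0],0],[[0.002,0,0.004],[-0.0015,0.026,0],0],[[0.002,0,0.004],[-0.0015,0.032,0],0],[[0.002,0,0.004],[-0.0015,0.038,0],0],[[0.002,0,0.004],[-0.0015,0.042,0],0],[[0.002,0,0.004],[-0.0015,0.042,0],0],[[0.002,0,0.004],[-0.0015,0.042,0],0]])

```text
time: 26.88
eef_pos: [0.5114, -0.0214, 0.0792]
tcp_rot: [-0.0, 0.708, -0.706, -0.001]
contact_force: [0.1, -0.4, -1.2]
opening: 0.081
```

jog_arm(deltas=[[[0,0,0],[0,0.001,0],0.12],[[0,0,0],[0,0.001,0],0.2],[[0,0,0],[0,0.001,0],0.3],[[0,0,0],[0,-0.02,0],0.35],[[0,0,0],[0,-0.06,0],0.35],[[0,0,0],[0,-0.1,0],0.4],[[0,0,0],[0,-0.14,0],0.4],[[0,0,0],[0,-0.16,0],0.4],[[0,0,0],[0,-0.16,0],0.4]])

```text
time: 27.63
eef_pos: [0.5151, -0.0226, 0.2469]
tcp_rot: [-0.004, -0.707, 0.707, -0.004]
contact_force: [0.3, -0.3, 0.3]
opening: 0.403
```

Run:
```python
from h import *
c=cam('wrist');save(c,'w25');P=cloud(c);Q=P.copy();Q[~cups(c,P)]=9
f=fit(Q,.080,.096,(.51,.0104),.08);print('c',f)
m=(abs(Q[...,2]-.088)<.012)&(abs(np.hypot(Q[...,0]-f[0][0],Q[...,1]-f[0][1])-.034)<.003)
q=Q[m];A=np.c_[q[:,:2]-f[0],np.ones(len(q))];print(np.linalg.lstsq(A,q[:,2],rcond=None)[0],len(q))
print('b',fit(Q,.067,.078,(.51,.0104),.08))
go(.56,.33,0.24,90)
```

```text
c (array([0.51352437, 0.01018659]), np.float64(0.037599446714443666), 1623)
[ 0.00038012 -0.00158898  0.08731275] 1157
b (array([0.51052148, 0.0091972 ]), np.float64(0.049575708377472584), 2148)
TURN [0.001, -0.001, -0.006] SHIFT [-0.0461, 0.0039, -0.3523] | yaw -90.0 -> -90 q [-0.24, -0.09, 1.96, 0.0, 1.27, 1.33] tcp [0.5136, -0.0223, 0.2434] t 27.68 op 0.4
```

View pics/w25.png

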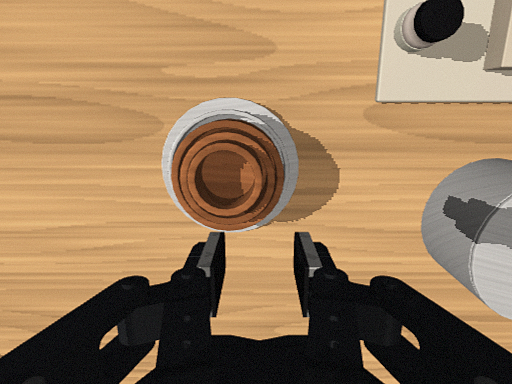

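c is nested level, with its rim at (224,178) and measured at 87 mm height. Now cup d.

jog_arm(deltas=[[[0,0,-0.006],[-0.046,0,-0.353],0.9],[[0,0,-0.006],[-0.046,0,-0.353],0.9],[[0,0,-0.006],[-0.046,0,-0.353],0.9],[[0,0,-0.006],[-0.046,0,-0.353],0.9],[[0,0,-0.006],[-0.046,0,-0.353],0.9],[[0,0,-0.006],[-0.046,0,-0.353],0.9],[[0,0,-0.006],[-0.046,0,-0.353],0.9],[[0,0,-0.006],[-0.046,0,-0.353],0.9],[[0,0,-0.006],[-0.046,0,-0.353],0.9],[[0,0,-0.006],[-0.046,0,-0.353],0.9]])

```text
time: 28.52
eef_pos: [0.5585, 0.3347, 0.2411]
tcp_rot: [-0.003, 0.707, -0.707, 0.0]
contact_force: [-0.1, -0.3, -0.6]
opening: 0.898
```

Run:
```python
from h import *
c=cam('wrist');save(c,'w26');P=cloud(c);Q=P.copy();Q[~cups(c,P)]=9
f=fit(Q,.044,.06,(.595,.387),.05);print(f)
go(f[0][0],f[0][1],0.034,90)
```

```text
(array([0.5954906 , 0.38719552]), np.float64(0.0253199656372835), 928)
TURN [-0.001, 0.003, 0.004] SHIFT [-0.0378, 0.207, -0.0548] | yaw -89.8 -> -90 q [0.38, 0.23, 1.63, 0.0, 1.29, 1.95] tcp [0.5586, 0.3324, 0.2411] t 28.57 op 0.9
```

View pics/w26.png

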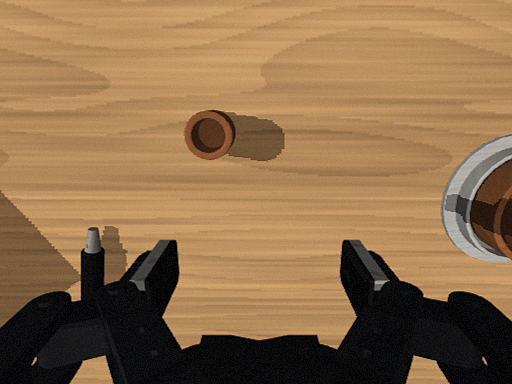

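d is at (210,134). Descending around it.

jog_arm(deltas=[[[0,0.003,0.004],[-0.02,0,-0.03],0.9],[[0,0.003,0.004],[-0.038,0.03,-0.055],0.9],[[0,0.003,0.004],[-0.038,0.07,-0.055],0.9],[[0,0.003,0.004],[-0.038,0.11,-0.055],0.9],[[0,0.003,0.004],[-0.038,0.15,-0.055],0.9],[[0,0.003,0.004],[-0.038,0.18,-0.055],0.9],[[0,0.003,0.004],[-0.038,0.2,-0.055],0.9],[[0,0.003,0.004],[-0.038,0.21,-0.055],0.9],[[0,0.003,0.004],[-0.038,0.212,-0.055],0.9],[[0,0.003,0.004],[-0.038,0.212,-0.055],0.9]])

```text
time: 29.4
eef_pos: [0.5956, 0.3863, 0.0285]
tcp_rot: [-0.0, -0.707, 0.708, 0.001]
contact_force: [-0.4, 0.4, 0.5]
opening: 0.9
```

Run:
```python
from h import *
c=cam('wrist');save(c,'w27')
go(.5955,.3872,0.029,90)
```

```text
TURN [-0.0, -0.001, -0.002] SHIFT [0.0011, 0.0012, -0.0002] | yaw -90.0 -> -90 q [0.43, 0.57, 1.59, -0.0, 0.98, 2.01] tcp [0.5966, 0.387, 0.0302] t 29.45 op 0.9
```

View pics/w27.png

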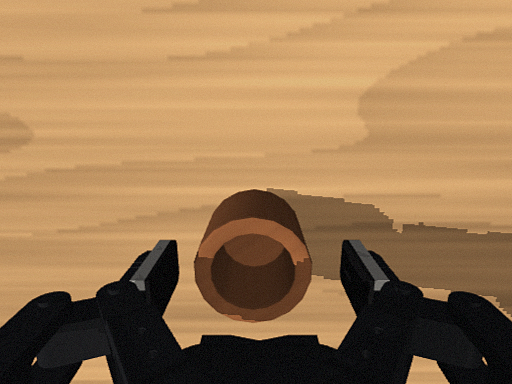

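d sits centred between the fingers at (253,268). Closing gently and lifting.

jog_arm(deltas=[[[0,0,0],[0.001,0,0],0.6],[[0,0,0],[0.001,0,0],0.3],[[0,0,0],[0.001,0,0],0.3],[[0,0,0],[0.001,0,0],0.3],[[0,0,0],[0.001,0,0],0.3],[[0,0,0],[0,-0.01,0],0.3],[[0,0,0],[0,-0.04,0],0.3],[[0,0,0],[0,-0.08,0],0.3],[[0,0,0],[0,-0.12,0],0.3],[[0,0,0],[0,-0.15,0],0.3]], force=40)

```text
time: 30.28
eef_pos: [0.5968, 0.3875, 0.1845]
tcp_rot: [0.002, 0.708, -0.707, 0.002]
contact_force: [0.1, 0.2, 0.6]
opening: 0.598
```

Run:
```python
from h import *
c=cam('wrist');save(c,'w28');held(c,.021,.026,(0,0))
go(.5145,.0102,0.175,90)
```

```text
held centre-tcp [-0.00033852 -0.00310281] r 0.027132017086972694 slope [-0.0007 -0.0011  0.0097] op 0.597 F [2.7 1.9 4.5]
TURN [0.006, -0.0, -0.016] SHIFT [0.0855, 0.0139, 0.379] | yaw -90.0 -> -90 q [0.43, 0.39, 1.51, -0.0, 1.22, 2.01] tcp [0.5999, 0.389, 0.1926] t 30.33 op 0.6
```

View pics/w28.png

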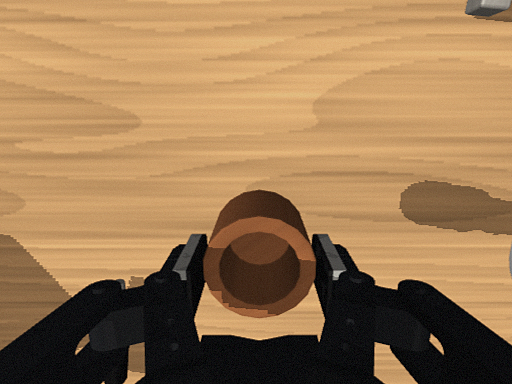

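d is held centred at (260,265). My wrist-camera y readings run about 3 mm low, because the held cup reads −3 mm although the grip centres it. I allow for that and move over c.

jog_arm(deltas=[[[0.003,0,-0.008],[0.008,0.01,0.038],0.3],[[0.003,0,-0.008],[0.017,0.01,0.076],0.3],[[0.003,0,-0.008],[0.026,0.01,0.114],0.3],[[0.003,0,-0.008],[0.034,0.01,0.152],0.3],[[0.003,0,-0.008],[0.043,0.01,0.19],0.3],[[0.003,0,-0.008],[0.052,0.01,0.228],0.3],[[0.003,0,-0.008],[0.06,0.01,0.266],0.3],[[0.003,0,-0.008],[0.069,0.01,0.304],0.3],[[0.003,0,-0.008],[0.078,0.01,0.342],0.3],[[0.003,0,-0.008],[0.086,0.01,0.376],0.3]])

```text
time: 31.17
eef_pos: [0.5128, 0.0114, 0.1791]
tcp_rot: [0.003, 0.708, -0.706, 0.003]
contact_force: [0.4, 1.0, -0.1]
opening: 0.595
```

jog_arm(deltas=[[[0,0,0],[0,0,0],0.3],[[0,0,0],[0,0.02,0],0.3],[[0,0,0],[0,0.035,0],0.3],[[0,0,0],[0,0.035,0],0.3],[[0,0,0],[0,0.035,0],0.3]])

```text
time: 31.58
eef_pos: [0.5122, 0.0119, 0.1434]
tcp_rot: [0.002, 0.708, -0.706, 0.002]
contact_force: [-0.1, 0.2, -0.7]
opening: 0.602
```

Run:
```python
from h import *
c=cam('wrist');save(c,'w29');held(c,.021,.026,(0,0))
P=cloud(c);Q=P.copy();Q[~cups(c,P)]=9
print('c',fit(Q,.081,.0895,(.513,.0102),.044))
print('b',fit(Q,.067,.078,(.51,.0102),.056))
go(.5138,.013,0.09,90)
```

```text
held centre-tcp [-0.00265577 -0.00156602] r 0.025984017462266536 slope [-0.0023  0.0028  0.0166] op 0.596 F [ 0.6 -0.3  0.4]
c (array([0.51362146, 0.01053615]), np.float64(0.03756056110208339), 2074)
b (array([0.51095114, 0.00949162]), np.float64(0.049207730983829606), 2858)
TURN [0.003, 0.0, -0.008] SHIFT [-0.0003, 0.0545, -0.001] | yaw -90.0 -> -90 q [-0.18, 0.02, 2.05, 0.0, 1.07, 1.39] tcp [0.5131, 0.0118, 0.1445] t 31.63 op 0.6
```

View pics/w29.png

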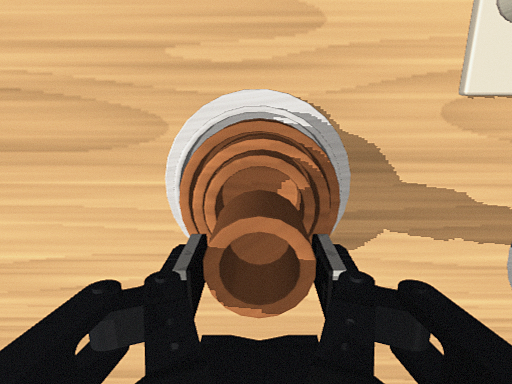

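jog_arm(deltas=[[[0.003,0,-0.006],[-0.002,0.01,-0.001],0.3],[[0.003,0,-0.006],[-0.002,0.02,-0.001],0.3],[[0.003,0,-0.006],[-0.002,0.03,-0.001],0.3],[[0.003,0,-0.006],[-0.002,0.038,-0.001],0.3],[[0.003,0,-0.006],[-0.002,0.045,-0.001],0.3],[[0.003,0,-0.006],[-0.002,0.051,-0.001],0.3],[[0.003,0,-0.006],[-0.002,0.055,-0.001],0.3],[[0.003,0,-0.006],[-0.002,0.058,-0.001],0.3],[[0.003,0,-0.006],[-0.002,0.058,-0.001],0.3],[[0.003,0,-0.006],[-0.002,0.058,-0.001],0.3]])

```text
time: 32.47
eef_pos: [0.5157, 0.0129, 0.0866]
tcp_rot: [-0.001, -0.707, 0.707, -0.001]
contact_force: [-0.5, 0.0, 0.2]
opening: 0.601
```

Run:
```python
from h import *
c=cam('wrist');save(c,'w30');held(c,.019,.026,(-.001,-.001))
go(.515,.0125,0.084,90)
```

```text
held centre-tcp [-0.0021929  -0.00126264] r 0.026047281656377503 slope [-0.0041 -0.0012  0.0173] op 0.599 F [-0.1  0.3 -0.4]
TURN [-0.0, 0.0, -0.002] SHIFT [0.0009, 0.0029, 0.0004] | yaw -90.0 -> -90 q [-0.17, 0.11, 2.07, 0.0, 0.96, 1.4] tcp [0.5159, 0.0129, 0.0869] t 32.52 op 0.6
```

View pics/w30.png

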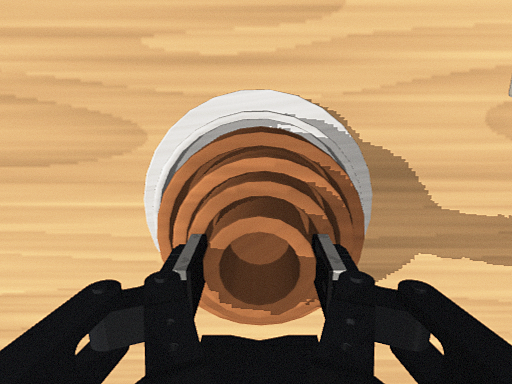

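d is inside c with no contact force and its rim about 3 mm above seated. Releasing.

jog_arm(deltas=[[[0,0,0],[0,0.001,0],0.64],[[0,0,0],[0,0.001,0],0.7],[[0,0,0],[0,0.001,0],0.8],[[0,0,0],[0,-0.01,0],0.9],[[0,0,0],[0,-0.04,0],0.9],[[0,0,0],[0,-0.08,0],0.9],[[0,0,0],[0.01,-0.12,0.03],0.9],[[0,0,0],[0.02,-0.15,0.06],0.9],[[0,0,0],[0.02,-0.15,0.06],0.9]])

```text
time: 33.27
eef_pos: [0.4975, -0.0499, 0.2442]
tcp_rot: [-0.005, -0.705, 0.709, -0.004]
contact_force: [1.3, 0.6, 1.4]
opening: 0.897
```

Run:
```python
from h import *
c=cam('wrist');save(c,'w31');P=cloud(c);Q=P.copy();Q[~cups(c,P)]=9
for n,z,r in(('d',.102,.022),('c',.088,.034),('b',.074,.046),('a',.06,.058)):
    f=fit(Q,z-.007,z+.006,(.512,.0104),r+.022)
    m=(abs(Q[...,2]-z)<.01)&(abs(np.hypot(Q[...,0]-f[0][0],Q[...,1]-f[0][1])-r)<.003)
    q=Q[m];A=np.c_[q[:,:2]-f[0],np.ones(len(q))];print(n,f,np.linalg.lstsq(A,q[:,2],rcond=None)[0].round(4))
print('dish',fit(P,.022,.0305,(.511,.012),.08))
go(.4,-.25,0.25,90)
```

```text
d (array([0.51421197, 0.01081035]), np.float64(0.025595232905962058), 1190) [-0.0006  0.002   0.1013]
c (array([0.5135091 , 0.01016065]), np.float64(0.037567255412330094), 1790) [ 0.0002 -0.0003  0.0873]
b (array([0.51040997, 0.00914107]), np.float64(0.04960462055342976), 2226) [ 0.0016 -0.001   0.0733]
a (array([0.5098813 , 0.01050523]), np.float64(0.06121716625103036), 3096) [-0.0003 -0.0012  0.0593]
dish (array([0.50990633, 0.01202272]), np.float64(0.0714372260841406), 1134)
TURN [-0.004, -0.002, -0.013] SHIFT [0.0968, -0.0069, 0.2003] | yaw -90.1 -> -90 q [-0.3, -0.12, 1.99, -0.0, 1.26, 1.27] tcp [0.4974, -0.05, 0.2434] t 33.32 op 0.9
```

View pics/w31.png

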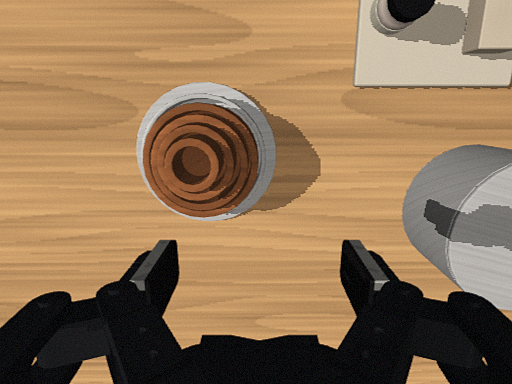

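All four cups are nested, rims at 59, 73, 87 and 101 mm and level, with the stack at (203,158). Next is the cover.

jog_arm(deltas=[[[-0.004,0,-0.013],[0.015,-0.02,0.036],0.8],[[-0.004,0,-0.013],[0.03,-0.04,0.072],0.8],[[-0.004,0,-0.013],[0.045,-0.05,0.108],0.8],[[-0.004,0,-0.013],[0.06,-0.05,0.144],0.7],[[-0.004,0,-0.013],[0.07,-0.05,0.18],0.7],[[-0.004,0,-0.013],[0.08,-0.05,0.21],0.6],[[-0.004,0,-0.013],[0.08,-0.05,0.23],0.6],[[-0.004,0,-0.013],[0.08,-0.05,0.23],0.6],[[-0.004,0,-0.013],[0.08,-0.05,0.23],0.6]])

```text
time: 34.07
eef_pos: [0.4159, -0.2794, 0.2919]
tcp_rot: [0.001, 0.708, -0.706, -0.002]
contact_force: [-0.4, 0.6, -0.2]
opening: 0.601
```

Run:
```python
from h import *
c=cam('wrist');save(c,'w32');P=cloud(c)
print('cover',fit(P,.096,.1065,(.443,-.32),.1))
print('knob',fit(P,.124,.138,(.443,-.32),.03))
m=(P[...,2]>.124)&(P[...,2]<.138)&(np.hypot(P[...,0]-.443,P[...,1]+.32)<.03);print(np.median(P[m][:,2]) if m.any() else 0)
go(.443,-.32,0.112,90)
```

```text
cover (array([ 0.44067883, -0.32168449]), np.float64(0.0813708048246565), 17751)
knob (array([ 0.440682  , -0.32154821]), np.float64(0.014635579523226413), 720)
0.13119927419785038
TURN [0.002, -0.003, 0.002] SHIFT [-0.0273, 0.18, 0.0417] | yaw -90.2 -> -90 q [-0.79, -0.15, 1.92, 0.0, 1.37, 0.78] tcp [0.4162, -0.2786, 0.2921] t 34.12 op 0.6
```

View pics/w32.png

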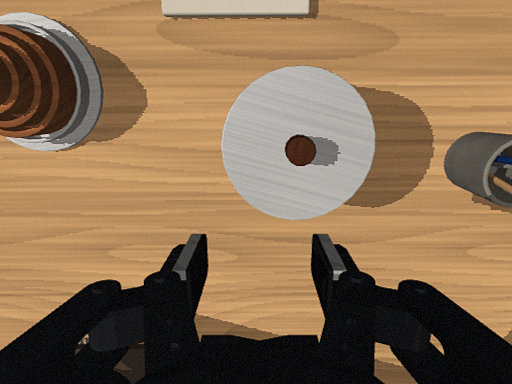

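The knob is at (300,150) on the cover's centre. Descending.

jog_arm(deltas=[[[0,-0.003,0],[-0.02,0,0.03],0.6],[[0,-0.003,0],[-0.025,0.02,0.041],0.6],[[0,-0.003,0],[-0.025,0.06,0.041],0.6],[[0,-0.003,0],[-0.025,0.1,0.041],0.6],[[0,-0.003,0],[-0.025,0.135,0.041],0.6],[[0,-0.003,0],[-0.025,0.16,0.041],0.6],[[0,-0.003,0],[-0.025,0.175,0.041],0.6],[[0,-0.003,0],[-0.025,0.182,0.041],0.6],[[0,-0.003,0],[-0.025,0.183,0.041],0.6],[[0,-0.003,0],[-0.025,0.183,0.041],0.6]])

```text
time: 34.95
eef_pos: [0.4414, -0.3185, 0.1093]
tcp_rot: [-0.001, 0.708, -0.706, 0.0]
contact_force: [-0.3, 0.2, -0.4]
opening: 0.604
```

Run:
```python
from h import *
c=cam('wrist');save(c,'w33')
go(.4415,-.320,0.108,90)
```

```text
TURN [0.001, 0.001, 0.0] SHIFT [0.0002, 0.0023, 0.0007] | yaw -89.9 -> -90 q [-0.81, 0.14, 1.99, 0.0, 1.02, 0.76] tcp [0.4417, -0.3193, 0.1103] t 35.0 op 0.6
```

View pics/w33.png

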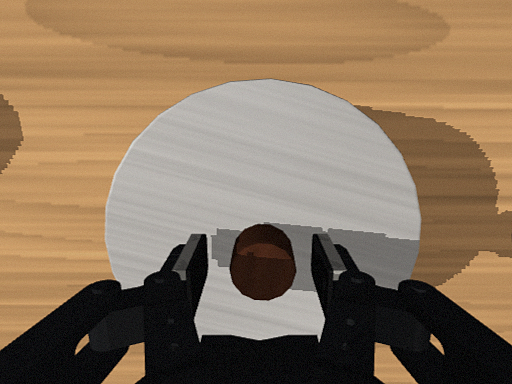

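The knob is at (262,265), centred between the fingers. Closing, then lifting.

jog_arm(deltas=[[[0,0,0],[0,0.002,0],0.5],[[0,0,0],[0,0.002,0],0.3],[[0,0,0],[0,0.002,0],0.1],[[0,0,0],[0,0.002,0],0.1],[[0,0,0],[0,0.002,0],0.1],[[0,0,0],[0,0.002,0],0.1]], force=80)

```text
time: 35.5
eef_pos: [0.4427, -0.3201, 0.1102]
tcp_rot: [-0.0, -0.707, 0.708, -0.001]
contact_force: [-0.2, 1.3, 5.3]
opening: 0.32
```

jog_arm(deltas=[[[0,0,0],[0,-0.005,0],0.1],[[0,0,0],[0,-0.015,0],0.1],[[0,0,0],[0,-0.03,0],0.1],[[0,0,0],[0,-0.05,0],0.1],[[0,0,0],[0,-0.07,0],0.1],[[0,0,0],[0,-0.09,0],0.1],[[0,0,0],[0,-0.11,0],0.1],[[0,0,0],[0,-0.13,0],0.1],[[0,0,0],[0,-0.135,0],0.1],[[0,0,0],[0,-0.135,0],0.1]])

```text
time: 36.33
eef_pos: [0.4429, -0.3205, 0.2472]
tcp_rot: [-0.001, -0.706, 0.709, -0.002]
contact_force: [0.8, 0.7, -2.9]
opening: 0.32
```

Run:
```python
from h import *
c=cam('wrist');save(c,'w34');P=cloud(c);s=ctrl.get_state();e=s['eef_pos'];print(s['contact_force'],s['opening'])
h=e[2]-.0035
f=fit(P,h-.009,h+.004,e[:2],.1);print('cover-tcp',f[0]-e[:2],f[1:])
m=(abs(P[...,2]-h)<.009)&(np.hypot(P[...,0]-e[0],P[...,1]-e[1])<.08)&(P[...,0]>e[0]+.03)
q=P[m];A=np.c_[q[:,:2]-e[:2],np.ones(len(q))];print(np.linalg.lstsq(A,q[:,2]-e[2],rcond=None)[0])
go(.5100,.0145,0.245,90)
```

```text
[-1.47296002 -0.61695015 -4.17781655] 0.3229883832573192
cover-tcp [ 0.00590541 -0.0010401 ] (np.float64(0.07647454342628596), 48586)
[ 0.00196125 -0.00427524 -0.00390797]
TURN [-0.002, 0.001, -0.002] SHIFT [-0.0681, -0.0001, -0.3343] | yaw -89.9 -> -90 q [-0.81, -0.01, 1.88, 0.0, 1.27, 0.76] tcp [0.4423, -0.3199, 0.2453] t 36.38 op 0.32
```

View pics/w34.png

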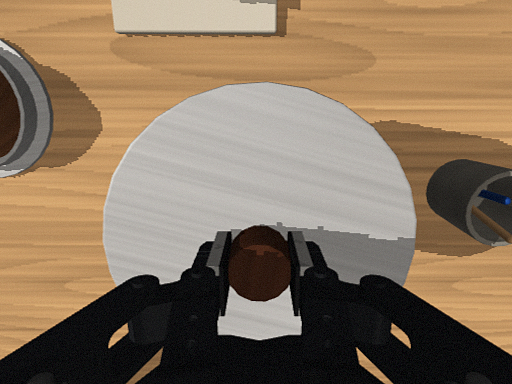

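The cover hangs level, held by the knob at (260,262). Both cameras put the place target at x 0.511, y 0.0137.

jog_arm(deltas=[[[0,0,0],[-0.007,-0.005,-0.034],0.1],[[0,0,0],[-0.014,-0.005,-0.068],0.1],[[0,0,0],[-0.021,-0.005,-0.102],0.1],[[0,0,0],[-0.028,-0.005,-0.136],0.1],[[0,0,0],[-0.035,-0.005,-0.17],0.1],[[0,0,0],[-0.042,-0.005,-0.204],0.1],[[0,0,0],[-0.049,-0.005,-0.238],0.1],[[0,0,0],[-0.056,-0.005,-0.272],0.1],[[0,0,0],[-0.063,-0.005,-0.306],0.1],[[0,0,0],[-0.069,-0.005,-0.333],0.1]])

```text
time: 37.22
eef_pos: [0.5096, 0.0158, 0.2473]
tcp_rot: [0.001, -0.707, 0.707, -0.0]
contact_force: [1.3, -0.8, -3.1]
opening: 0.324
```

jog_arm(deltas=[[[0,0,0],[0,0,0],0.1],[[0,0,0],[0,0,0],0.1],[[0,0,0],[0,0,0],0.1]])

```text
time: 37.47
eef_pos: [0.5086, 0.0158, 0.2452]
tcp_rot: [0.003, -0.707, 0.707, 0.001]
contact_force: [0.8, 1.0, -3.4]
opening: 0.318
```

Run:
```python
from h import *
c=cam('wrist');save(c,'w35');print(ctrl.get_state()['contact_force'])
go(.511,.0137,0.15,90)
```

```text
[ 0.31902211 -0.13901919 -3.13624064]
TURN [-0.0, 0.001, 0.005] SHIFT [-0.0026, 0.0958, 0.0015] | yaw -89.9 -> -90 q [-0.17, -0.09, 1.96, -0.0, 1.28, 1.4] tcp [0.5089, 0.0152, 0.2458] t 37.52 op 0.32
```

View pics/w35.png

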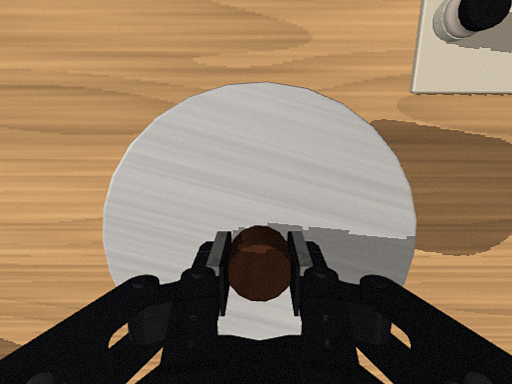

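The cover, with the knob at (260,262), hides the dish below it. I lower to just above the wall and recheck the position.

jog_arm(deltas=[[[0,0,0.005],[-0.002,0,0.0015],0.1],[[0,0,0.005],[-0.0025,0.02,0.0015],0.1],[[0,0,0.005],[-0.0025,0.04,0.0015],0.1],[[0,0,0.005],[-0.0025,0.06,0.0015],0.1],[[0,0,0.005],[-0.0025,0.08,0.0015],0.1],[[0,0,0.005],[-0.0025,0.092,0.0015],0.1],[[0,0,0.005],[-0.0025,0.096,0.0015],0.1],[[0,0,0.005],[-0.0025,0.096,0.0015],0.1],[[0,0,0.005],[-0.0025,0.096,0.0015],0.1]])

```text
time: 38.27
eef_pos: [0.5116, 0.0131, 0.1506]
tcp_rot: [-0.0, -0.707, 0.707, -0.001]
contact_force: [0.7, -0.0, -2.1]
opening: 0.32
```

Run:
```python
from h import *
t=cam('top');P=cloud(t);save(t,'top2')
e=ctrl.get_state();print(e['contact_force'],e['wrist_torque'])
c=cam('scene');cv2.imwrite('pics/s2.png',cv2.resize(c['pixels'][130:240,180:340],None,fx=5,fy=5,interpolation=2))
go(.511,.0137,0.118,90)
```

```text
[ 0.02845682 -0.19286559 -3.49708263] [ 0.02364201  0.01283316 -0.01481969]
TURN [-0.001, 0.001, -0.004] SHIFT [0.0012, 0.0335, -0.0004] | yaw -89.9 -> -90 q [-0.17, 0.01, 2.04, -0.0, 1.09, 1.4] tcp [0.5121, 0.0133, 0.1515] t 38.37 op 0.32
```

View pics/s2.png

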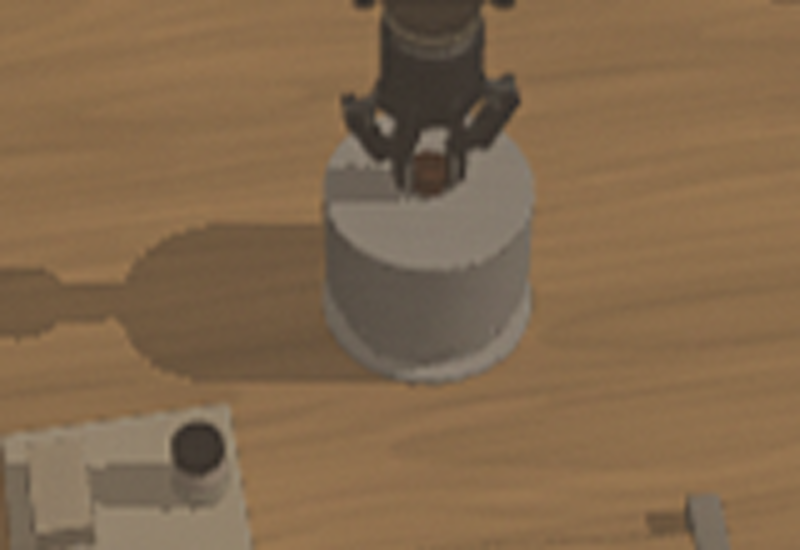

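The cover is above the dish and looks centred, with the ledge just visible at (430,375). Lowering slowly.

jog_arm(deltas=[[[0,0,-0.003],[0.001,0.005,0],0.1],[[0,0,-0.003],[0.001,0.01,0],0.1],[[0,0,-0.003],[0.001,0.015,0],0.1],[[0,0,-0.003],[0.001,0.02,0],0.1],[[0,0,-0.003],[0.001,0.023,0],0.1],[[0,0,-0.003],[0.001,0.023,0],0.1]])

```text
time: 38.87
eef_pos: [0.5103, 0.0135, 0.1271]
tcp_rot: [0.001, -0.707, 0.707, 0.0]
contact_force: [0.2, 0.2, -3.4]
opening: 0.322
```

The rim is below the top of the wall and the force is unchanged. Lowering the last few millimetres.

jog_arm(deltas=[[[0,0,0],[0,0.003,0],0.1],[[0,0,0],[0,0.006,0],0.1],[[0,0,0],[0,0.008,0],0.1],[[0,0,0],[0,0.0095,0],0.1],[[0,0,0],[0,0.0095,0],0.1]])

```text
time: 39.28
eef_pos: [0.5103, 0.0135, 0.1185]
tcp_rot: [0.001, -0.707, 0.707, 0.0]
contact_force: [-0.7, 1.3, -0.8]
opening: 0.321
```

jog_arm(deltas=[[[0,0,0],[0,0.0005,0],0.36],[[0,0,0],[0,0,0],0.45],[[0,0,0],[0,0,0],0.6],[[0,0,0],[0,0,0],0.6],[[0,0,0],[0,-0.02,0],0.6],[[0,0,0],[0,-0.05,0],0.6],[[0,0,0],[0,-0.09,0],0.6],[[0,0,0],[0.02,-0.13,0.03],0.6],[[0,0,0],[0.05,-0.15,0.06],0.6],[[0,0,0],[0.06,-0.15,0.08],0.6]])

```text
time: 40.12
eef_pos: [0.4517, -0.0671, 0.2735]
tcp_rot: [-0.0, -0.706, 0.708, -0.003]
contact_force: [0.7, -0.5, 0.4]
opening: 0.599
```

Run:
```python
from h import *
c=cam('wrist');save(c,'w36');P=cloud(c)
f=fit(P,.103,.1165,(.511,.0125),.1);print('cover',f)
m=(abs(P[...,2]-.113)<.008)&(np.hypot(P[...,0]-f[0][0],P[...,1]-f[0][1])<.078)&(np.hypot(P[...,0]-f[0][0],P[...,1]-f[0][1])>.02)
q=P[m];A=np.c_[q[:,:2]-f[0],np.ones(len(q))];print(np.linalg.lstsq(A,q[:,2],rcond=None)[0])
print('knob',fit(P,.132,.145,(.511,.0125),.03)); 
print('ledge outer',fit(P,.004,.012,(.511,.0125),.096))
```

```text
cover (array([0.50821672, 0.0116467 ]), np.float64(0.08151130047076094), 22602)
[ 0.00050608 -0.00058655  0.11233898]
knob (array([0.50824803, 0.0114047 ]), np.float64(0.014603859549485825), 943)
ledge outer (array([0.50971261, 0.01158453]), np.float64(0.08496544330177987), 150)
```

View pics/w36.png

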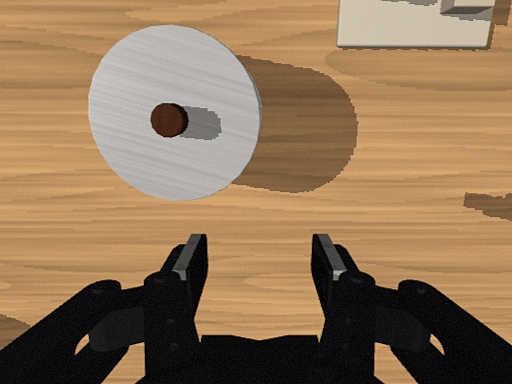

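The cover's top is level at 112.3 mm (113 expected, and rims have read about 0.7 mm low), within 2 mm of the dish centre. I back off and take a final overall check.

jog_arm(deltas=[[[0,0,0],[0,-0.03,0.04],0.6],[[0,0,0],[0,-0.06,0.07],0.6],[[0,0,0],[0,-0.06,0.1],0.6],[[0,0,0],[0,-0.06,0.1],0.6],[[0,0,0],[0,-0.06,0.1],0.6]])

```text
time: 40.58
eef_pos: [0.4494, -0.1733, 0.3352]
tcp_rot: [-0.003, -0.704, 0.71, 0.0]
contact_force: [-0.4, 0.2, -0.2]
opening: 0.601
```

Run:
```python
from h import *
c=cam('scene');cv2.imwrite('pics/s3.png',cv2.resize(c['pixels'][130:260,90:400],None,fx=2.5,fy=2.5,interpolation=2))
w=cam('wrist');P=cloud(w);save(w,'w37')
print('jar',fit(P,.064,.08,(.665,-.193),.04))
m=(P[...,2]>.034)&(P[...,2]<.05)&(np.hypot(P[...,0]-.665,P[...,1]+.3)<.06)
if m.sum()>10: print('brick',cv2.minAreaRect(P[m][:,:2].astype(np.float32)))
s=ctrl.get_state();print(s['time'],s['dq'].round(3),s['eef_pos'])
```

```text
jar (None, 0, 0)
brick ((0.6337715983390808, -0.29962798953056335), (0.0442400686442852, 0.019623739644885063), 89.3017349243164)
40.6833 [ 0.025 -0.003  0.018 -0.    -0.001 -0.004] [ 0.44898226 -0.17086299  0.33331298]
```

View pics/s3.png

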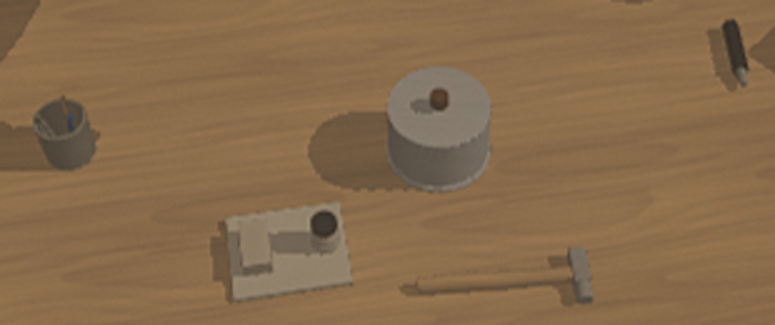

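The picture shows the cover closed on the dish at (440,130), the brick at (255,250) and the jar at (323,232) on the board. The hammer, pot and handpiece look untouched. Handing in.

```bash
python3 -c "
from h import *
print(ctrl.sign_off())"
```

```text
the job is handed in; nothing more can be done
None
```

The job is done and handed in at about 41 s of the 210 s. I set the jar upright and the brick flat on the soldering board. All four cups were there; I nested them in size order in the dish and put the dust cover on.

**Last checks:**
- **Cups:** before covering, the rims measured level at 59, 73, 87 and 101 mm, against 60, 74, 88 and 102 mm expected.
- **Cover:** its top was level at 112.3 mm, against 113 mm for fully down. It was about 2 mm off the dish centre, within the 9 mm limit.
- **Jar and brick:** after placing, both measured upright or flat, with centres more than 30 mm inside the board's edges. In the last wrist view the jar was out of sight and the brick was cut off, so I confirmed them only by eye in the final scene picture.
- **Hammer, tool pot and handpiece:** they look unmoved in the final picture; I did not measure them.

**Disagreements:**
- **Scene camera depth:** it was unusable, reading about 0.4 of the true distance, so I used that camera for pictures only.
- **Wrist camera:** its y readings ran about 2–3 mm low compared with the gripped objects. I allowed for that when placing cup d and the cover.

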